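Comb the drum tippers into the fluted tray

ROBOT

A 6-joint arm with a two-finger parallel gripper is mounted at the origin on the work surface. World frame = base frame: x ahead of the robot, y to its left, z up, the work surface at z = 0. Lengths are in mm, angles in rad, forces in N, time in s.
With the tool pointing down it reaches from about 350 to 875 mm from the base axis. Payload 4.2 kg.
Tool frame: the origin (TCP) lies at the very end of the fingers, on their centre line; the grasp point (between the pads) lies arm.grip_point_offset behind it (arm.grip_point_offset is the distance from the TCP to the grasp point, in mm); z points along the fingers, y is the line along which they close (so a half turn about z gives the same grasp; the last joint's range is limited). The gripper opens to 85 mm and grips with 20 to 120 N. Pads are 22 mm wide; open, the fingers measure 114 mm over their backs; the gripper's body (76 mm by 85 mm) begins 54 mm behind the grasp point. The pads swing forward as they close: fully open they stand 13 mm farther back than shut.
Start: joints at [1.474, 0.385, 0.008, 0, -1.194, -0.259], TCP at [217.68, 585.845, 231.312] pointing down, gripper open.
Joint ranges: [-3.14, 3.14], [-1.21, 2.06], [-1.07, 1.41], [-3.16, 2.05], [-2.99, -0.16], [-3.1, 3.1]. Speed limits (rad/s): [2.79, 2.79, 3.14, 3.14, 3.14, 3.14].

INTERFACE

Orientations are given as a unit quaternion [x, y, z, w].
In Python, from bench import arm, cams, ticket gives the robot as it stands.
- The arm moves only by the tool servo_tool, never from a script. Its argument "commands" is a list that holds one entry, the list of rows, each a list of 7 numbers: the closure in counts, from 0 (fully open) to 255 (shut), then the shift along the tool's x, y, z in m, then the turn, a rotation vector about the tool's x, y, z in degrees. In form: [[[grip, x, y, z, ax, ay, az], ...]]. A call has 1 to 10 rows; each row shifts and turns the commanded pose from where the row before left it, along the tool's axes as they then stand; what a row does not reach is not made up. A row lasts 1/12 s, in which the tool goes at most 41.7 mm and 7.16 degrees, less where a joint would pass 70% of its speed; a pose out of reach is approached as far as the arm can. A call with a gripper value outside its range is refused whole. The fingers move at their own pace and stop on an object; the grip force is fixed at half the most. Time passes only in rows, so rows that do not move let the fingers close. It gives the time, the measured TCP pose, the force, the opening and the grip force at its end, in the units of the state.
- arm.read_state(): the state, without advancing time (a new reading comes with each control period).
- cams.get_image(name): name is "scene" or "top" or "wrist"; returns a dict with "frame" (400x640x3 uint8, blue, green, red), "K" (3x3 intrinsics, pixels), "T" (4x4, takes a point from camera to world coordinates). Camera axes: x right, y up, looking along -z (the intrinsics and any distortion apply to the point x, -y, -z); pixel columns grow to the right and rows downward; lengths in mm; the calibration is good to about 2 mm. A picture is of the moment at which its call begins. There is no depth.
- ticket.job_done(): hands the job in; it is judged then, once.
The state is a dict: "clock": time; "joints": joint angles; "joint_vel": joint speeds; "joint_efforts": joint torques, N m; "position": TCP position; "ee_rot": TCP orientation; "contact_force": force on the tool from outside, world axes, zero at the start; "wrist_torque": the same for the moment, N m; "gripper_width": finger opening in mm; "grasp_force": force on a finger pad.
Only numpy, scipy, OpenCV 4.12 (cv2) and the standard library are available. Lean on these libraries where they do the work, as an engineer would, in place of code of your own. Each camera call takes 0.05 s, during which the arm holds its last target. There are 200 camera calls.

TASK

Five turned drum tippers lie criss-cross on the fluted stick tray. Take the rake from its stand, set its teeth down lightly on the sill beside the tray's flutes, let them rest there for a moment, and comb across the flutes, back and forth if need be, until every tipper lies down in a flute of its own. Work gently and with the rake only, never touching the tippers with the gripper; then lay the rake back in its stand the way it was and leave everything else where it is.

Things in the scene. Friction and masses are not known exactly. Their poses are not given: they have to be found in the camera images.
- tray: Fluted wooden stick tray, fixed, 236 (x) x 276 (y) mm outside, 42 mm high, walls 10 mm thick. Origin: centre of its underside. Eight straight flutes along its x at y = -77, -55, -33, -11, 11, 33, 55, 77 mm, each 17 mm wide, 216 mm long, 14 mm deep, parted by 5 mm ridges with round tops; flute floors 8 mm, ridge tops 22 mm above the underside. A sloping sill runs along each side (+y and -y).
- sill_a (a point): Middle of the sill on the tray's +y side: y = +112 mm, 25 mm above the tray's underside. The sill is a flat strip from the flutes (y = 85.5 mm, 22 mm high, level with the ridge tops) rising at 0.12 rad to the side wall (inner face y = 128 mm, 27 mm high), so that a tipper on it rolls back to the flutes; at the start no tipper lies beyond y = 92 mm.
- sill_b (a point): The same on the tray's -y side, y = -112 mm: the strip from y = -85.5 to -128 mm, rising to the wall.
- rake: Loose wooden rake, about 110 g; z up. Origin: midway between its tooth tips. Head along its x, 182 mm long, 16 mm thick, from 28 to 48 mm above the tips; nine round teeth, 9 mm thick, 28 mm long, 20 mm apart. Handle: level flat bar along +y, y = 0 to 165 mm, 16 mm wide (x), 22 mm high, its middle 80 mm above the tips; neck 16 mm wide. Starts with teeth on the table, handle in the stand.
- rake_grip (a point): Place to hold the rake: middle of the 16 mm wide handle, 35 mm along +y and 80 mm above the tooth tips, close to the centre of mass. Pushed sideways with more than about 10 N (a wedged tipper) the rake starts to turn in the grip.
- rake_butt (a point): Point on the underside of the rake's handle, 140 mm along +y and 69 mm above the tooth tips; it belongs in the stand's notch.
- stand: Fixed plywood stand for the rake: post 56 (x) x 18 (y) mm on a 100 x 70 mm foot. Origin: on the table under the post's middle. The rake is kept with its handle along the stand's y in the notch, its head 132 to 146 mm away on the stand's -y side, teeth on the table.
- stand_notch (a point): Middle of the bottom of the stand's notch, 69 mm above the table. The notch runs along the stand's y, is open upward, 24 mm wide between its cheeks, which flare outward from 89 mm up to about 103 mm.
- tipper1: Tipper: a loose turned wooden drum stick, 170 mm long and 14 mm thick with round ends (dark brown, white bands), about 22 g, smooth lacquer, rolls and slides easily. Origin: its middle, on its axis; x runs along it. Lying in a flute its middle is 15 mm above the tray's underside; lying askew over the ridges 29 mm, on top of another tipper about 43 mm.
- tipper2: Tipper: a loose turned wooden drum stick, 170 mm long and 14 mm thick with round ends (mid brown, black bands), about 22 g, smooth lacquer, rolls and slides easily. Origin: its middle, on its axis; x runs along it. Lying in a flute its middle is 15 mm above the tray's underside; lying askew over the ridges 29 mm, on top of another tipper about 43 mm.
- tipper3: Tipper: a loose turned wooden drum stick, 170 mm long and 14 mm thick with round ends (terracotta red, white bands), about 22 g, smooth lacquer, rolls and slides easily. Origin: its middle, on its axis; x runs along it. Lying in a flute its middle is 15 mm above the tray's underside; lying askew over the ridges 29 mm, on top of another tipper about 43 mm.
- tipper4: Tipper: a loose turned wooden drum stick, 170 mm long and 14 mm thick with round ends (dark brown, brass bands), about 22 g, smooth lacquer, rolls and slides easily. Origin: its middle, on its axis; x runs along it. Lying in a flute its middle is 15 mm above the tray's underside; lying askew over the ridges 29 mm, on top of another tipper about 43 mm.
- tipper5: Tipper: a loose turned wooden drum stick, 170 mm long and 14 mm thick with round ends (mid brown, blue bands), about 22 g, smooth lacquer, rolls and slides easily. Origin: its middle, on its axis; x runs along it. Lying in a flute its middle is 15 mm above the tray's underside; lying askew over the ridges 29 mm, on top of another tipper about 43 mm.
- notebooks: Bystander, leave alone: stack of three notebooks, 150 x 210 x 36 mm. Origin: centre of its underside.
- wax_tin: Bystander, leave alone: round wax tin, 72 mm across, 45 mm high. Origin: centre of its underside.
- drum_cradle: Bystander, leave alone: empty plywood drum cradle, 120 x 90 mm, 32 mm high. Origin: centre of its underside.
- tuning_key: Bystander, leave alone: T-shaped tuning key, red 104 mm cross grip, 125 mm steel shank. Origin: middle of its cross grip, on the table.
- mug: Bystander, leave alone: blue mug, 80 mm across, 95 mm high. Origin: centre of its underside.
- brush: Bystander, leave alone: hand brush lying on the table. Origin: centre of its underside.
Not all that is in view belongs to the job. What is shaped like the tipper5 but green or turquoise is not meant.

How it is judged (in metres and radians):
On the way, in this order (a step that is already met when the one before it is completed fails the run):
1. the rake is lifted clear of the table and stand (height (world z) of rake above 0.04 m and height (world z) of rake_butt above 0.09 m), for 0.1 s.
2. the rake's teeth rest lightly on a sill of the tray (1 to 18 N, for 0.3 s) (contact force between rake and tray between 1 and 18 N and (y of rake in the frame of tray above 0.084 m or y of rake in the frame of tray below -0.084 m) and y of rake in the frame of tray between -0.128 and 0.128 m and angle between the x axis of rake and the x axis of tray, either way round below 0.2 rad and z of rake in the frame of tray below 0.032 m), for 0.3 s.
3. all five tippers lie down in flutes (z of tipper1 in the frame of tray between 0.01 and 0.0185 m and angle between the x axis of each of tipper1, tipper2, tipper3, tipper4, tipper5 and the x axis of tray, either way round below 0.06 rad and x of tipper1 in the frame of tray between -0.06 and 0.06 m and y of tipper1 in the frame of tray between -0.088 and 0.088 m and z of tipper2 in the frame of tray between 0.01 and 0.0185 m and x of tipper2 in the frame of tray between -0.06 and 0.06 m and y of tipper2 in the frame of tray between -0.088 and 0.088 m and z of tipper3 in the frame of tray between 0.01 and 0.0185 m and x of tipper3 in the frame of tray between -0.06 and 0.06 m and y of tipper3 in the frame of tray between -0.088 and 0.088 m and z of tipper4 in the frame of tray between 0.01 and 0.0185 m and x of tipper4 in the frame of tray between -0.06 and 0.06 m and y of tipper4 in the frame of tray between -0.088 and 0.088 m and z of tipper5 in the frame of tray between 0.01 and 0.0185 m and x of tipper5 in the frame of tray between -0.06 and 0.06 m and y of tipper5 in the frame of tray between -0.088 and 0.088 m), for 0.3 s.
At the end, for the whole second after the job is handed in: Each tipper lies still in a flute (middle 10 to 18.5 mm above the tray's underside, parallel within 0.06 rad) and the rake lies still in its stand: tips within 12 mm of the table, upright within 0.15 rad, butt point within 9 mm of the notch's middle line and 28 mm of the post along it (all of step 3 and x of rake_butt in the frame of stand between -0.009 and 0.009 m and y of rake_butt in the frame of stand between -0.028 and 0.028 m and height (world z) of rake below 0.012 m and angle between rake's own z axis and vertical below 0.15 rad and linear speed of each of rake, tipper1, tipper2, tipper3, tipper4, tipper5 below 0.02 m/s); the robot touches nothing.
It fails at once if the rake is pressed on the tray with more than 40 N (contact force between rake and tray above 40 N).
It fails at once if the gripper touches a tipper (contact force between any of the arm, the fingers and tipper1 above 0.3 N or contact force between any of the arm, the fingers and tipper2 above 0.3 N or contact force between any of the arm, the fingers and tipper3 above 0.3 N or contact force between any of the arm, the fingers and tipper4 above 0.3 N or contact force between any of the arm, the fingers and tipper5 above 0.3 N).
It fails at once if a bystander is moved by more than 20 mm (distance of any of notebooks, wax_tin, drum_cradle, tuning_key, mug, brush from where it was at the start of the episode above 0.02 m).
It also fails if it takes over 72 s, if anything falls off the work surface, if the arm or the gripper's body presses on something with over 40 N, if the wrist force passes 120 N, or if a joint passes its speed limit or range.

## Working session

There is one attempt and no reset: what is moved stays moved. The work goes in short steps, Python scripts to look and compute and a tool call to move; the robot and the scene stay as the last step left them, time stands still between calls to the robot, and variables do not carry over. Pictures are saved under pics/ and viewed, at most 10 in all, crops included, and the job is handed in when it is done.

Besides the shell and the picture viewer there is one more tool, called after "Emit:" by a JSON object that holds its "method" and its "body". servo_tool: Moves the arm, as the interface text tells. Its arguments: {"type":"object","properties":{"commands":{"type":"array","items":{"type":"array","items":{"type":"array","items":{"type":"number"}}}}},"required":["commands"]}

```bash
mkdir -p pics; ls; python3 - <<'E'
from bench import arm,cams
import cv2,numpy as np
s=arm.read_state();print(s, arm.grip_point_offset)
for n in("top","scene"):
    d=cams.get_image(n);cv2.imwrite(f"pics/{n}0.png",d["frame"]);print(n,d["K"].round(1).tolist(),d["T"].round(3).tolist(),[k for k in d])
E
```

```text
pics
{'clock': 0.0, 'joints': array([ 1.47363046e+00,  3.85538520e-01,  6.60981539e-03, -4.91752300e-04,
       -1.19398561e+00, -2.58590436e-01]), 'joint_vel': array([-0.00113004, -0.00112355,  0.00163888, -0.00075502, -0.00163077,
       -0.00011046]), 'joint_efforts': array([-8.65307766e-05, -3.92287052e+01,  1.88397503e+01,  4.18621883e+00,
       -4.65875346e-03, -6.78794034e-07]), 'position': array([217.47303437, 585.31696761, 230.22727477]), 'ee_rot': array([ 9.84204719e-01, -1.77030782e-01, -1.42405338e-04,  1.07397023e-03]), 'contact_force': array([-0.08886132, -0.12228786, -0.89119802]), 'wrist_torque': array([ 0.00548061, -0.05338504, -0.02133982]), 'grasp_force': 0.0, 'gripper_width': 85.41214849327888} 18.700000000000003
top [[487.8, 0.0, 327.2], [0.0, 487.8, 200.8], [0.0, 0.0, 1.0]] [[-0.004, 0.99, -0.138, 252.734], [-1.0, -0.003, 0.003, -15.45], [0.003, 0.138, 0.99, 1616.633], [0.0, 0.0, 0.0, 1.0]] ['frame', 'K', 'T']
scene [[391.0, 0.0, 317.3], [0.0, 391.0, 200.7], [0.0, 0.0, 1.0]] [[-0.195, -0.732, 0.653, 1261.91], [0.981, -0.15, 0.125, 140.703], [0.007, 0.665, 0.747, 1007.874], [0.0, 0.0, 0.0, 1.0]] ['frame', 'K', 'T']
```

View pics/top0.png

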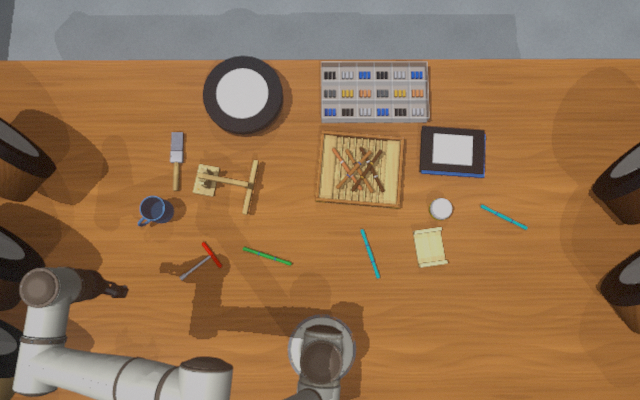

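View pics/scene0.png

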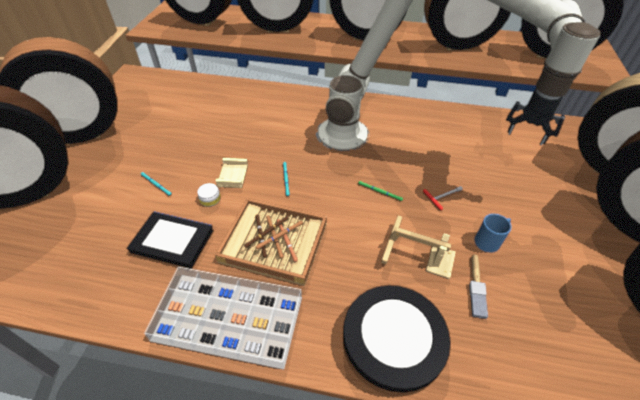

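The top view shows the tray at (360,170), the rake head at (250,187) with its handle going to the stand at (205,180), and the wax tin, notebooks and key nearby. Candidates for the rake are the pale T at (250,187), the cradle (430,247) and the brush (177,160); I choose the T. Candidates for tippers are the sticks in the tray (360,170) and the cyan/green sticks at (370,252), (503,217) and (268,256); I take the five in the tray.

```bash
cat > h.py <<'E'
import cv2,numpy as np
from bench import arm,cams
def get(n): d=cams.get_image(n); return d["frame"],d["K"],d["T"]
def cast(px,z,K,T):
    px=np.atleast_2d(np.array(px,float)); r=np.c_[(px[:,0]-K[0,2])/K[0,0],-(px[:,1]-K[1,2])/K[1,1],-np.ones(len(px))]@T[:3,:3].T
    c=T[:3,3]; return c+r*((z-c[2])/r[:,2])[:,None]
def proj(p,K,T):
    q=(np.atleast_2d(p)-T[:3,3])@T[:3,:3]; return np.c_[K[0,2]+K[0,0]*q[:,0]/-q[:,2],K[1,2]-K[1,1]*q[:,1]/-q[:,2]]
E
python3 - <<'E'
from h import *
f,K,T=get("top")
hsv=cv2.cvtColor(f,cv2.COLOR_BGR2HSV)
for p in [(249,190),(235,183),(190,185),(206,170),(200,230),(322,170),(400,170),(300,200)]: print(p,hsv[p[1],p[0]])
c=cv2.resize(f[125:215,185:410],None,fx=3.55,fy=3.55,interpolation=cv2.INTER_CUBIC)
cv2.imwrite("pics/crop.png",c)
for z in(0,48,91): print(z,cast([(250,187),(257,160),(247,212),(205,180),(323,133),(404,138),(401,209),(316,203)],z,K,T).round(0).tolist())
E
```

```text
(249, 190) [ 20 110 199]
(235, 183) [ 20 109 194]
(190, 185) [ 15 167 159]
(206, 170) [ 20 102 158]
(200, 230) [ 14 158 161]
(322, 170) [ 20 104 177]
(400, 170) [ 15 159 175]
(300, 200) [ 15 164 174]
0 [[526.0, 238.0, 0.0], [619.0, 216.0, 0.0], [442.0, 246.0, 0.0], [551.0, 390.0, 0.0], [712.0, -8.0, 0.0], [694.0, -284.0, 0.0], [450.0, -267.0, 0.0], [472.0, 16.0, 0.0]]
48 [[518.0, 230.0, 48.0], [608.0, 209.0, 48.0], [436.0, 239.0, 48.0], [542.0, 378.0, 48.0], [699.0, -8.0, 48.0], [681.0, -276.0, 48.0], [444.0, -260.0, 48.0], [465.0, 15.0, 48.0]]
91 [[511.0, 224.0, 91.0], [598.0, 203.0, 91.0], [431.0, 232.0, 91.0], [534.0, 367.0, 91.0], [687.0, -8.0, 91.0], [669.0, -269.0, 91.0], [439.0, -253.0, 91.0], [459.0, 15.0, 91.0]]
```

View pics/crop.png

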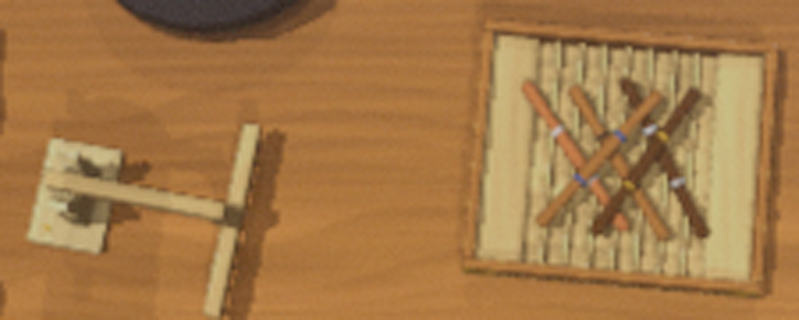

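The crop confirms the choice: rake head from (252,125) to (212,315), handle to (48,180), and five brown/red tippers in the tray between (525,85) and (710,240). Both sills are clear.

```bash
python3 - <<'E'
from h import *
f,K,T=get("top")
hsv=cv2.cvtColor(f,cv2.COLOR_BGR2HSV)
m=((hsv[...,1]<138)&(hsv[...,2]>120)&(hsv[...,0]>16)).astype(np.uint8)
def pts(x0,x1,y0,y1):
    ys,xs=np.nonzero(m[y0:y1,x0:x1]); return np.c_[xs+x0,ys+y0].astype(float)
def line(w):
    v=cv2.fitLine(w[:,:2].astype(np.float32),cv2.DIST_HUBER,0,.01,.01).ravel();return v
h=np.r_[pts(240,262,155,181),pts(240,262,191,218)]
w=cast(h,48,K,T);v=line(w);a=v[:2]*np.sign(v[0]);t=(w[:,:2]-v[2:])@a;n=np.array([-a[1],a[0]]);s=(w[:,:2]-v[2:])@n
print("head c",v[2:],"yaw",np.arctan2(a[1],a[0]),"ext",np.percentile(t,[0,1,99,100]),"w",np.percentile(s,[2,98]),"mid",v[2:]+a*(t.min()+t.max())/2)
b=pts(222,246,172,192);b=b[(b[:,0]<242)]
w=cast(b,91,K,T);v=line(w);a=v[:2]*np.sign(v[1]);n=np.array([-a[1],a[0]]);s=(w[:,:2]-v[2:])@n
print("handle c",v[2:],"yaw",np.arctan2(-a[0],a[1]),"w",np.percentile(s,[2,98]),len(b))
c=np.array([(488,22),(778,45),(767,292),(464,270)])/3.55+[185,125]-.4
q=cast(c,42,K,T)[:,:2];print("tray",q.round(0).tolist(),q.mean(0),[np.linalg.norm(q[i]-q[i-1]).round(0) for i in range(4)],[np.arctan2(*(d[::-1])).round(3) for d in(q[0]-q[3],q[1]-q[2])],[np.arctan2(-d[0],d[1]).round(3) for d in (q[0]-q[1],q[3]-q[2])])
# pale interior rect
mm=m.copy();mm[:, :318]=0;mm[:,402:]=0;mm[:128]=0;mm[212:]=0
sl=pts(319,336,134,204);print("left sill",cast([(x,y) for y in (145,165,190) for x in [sl[sl[:,1]==y][:,0].min()]],27,K,T).round(1).tolist())
sl=pts(380,405,134,207);print("right sill",cast([(x,y) for y in (150,170,195) for x in [sl[sl[:,1]==y][:,0].max()]],27,K,T).round(1).tolist())
E
```

```text
head c [519.0779  231.70598] yaw -0.19056831 ext [-90.12265234 -87.34336449  90.29326689  91.7197316 ] w [-8.09539153  8.09838473] mid [519.86196433 231.55472144]
handle c [529.82227 282.83096] yaw -0.22389121 w [-8.28656805  8.27595426] 109
tray [[708.0, -5.0], [685.0, -276.0], [452.0, -260.0], [474.0, 18.0]] [ 579.7638188  -130.72416776] [np.float64(236.0), np.float64(272.0), np.float64(233.0), np.float64(279.0)] [np.float64(-0.096), np.float64(-0.069)] [np.float64(-0.084), np.float64(-0.076)]
left sill [[663.5, -7.6, 27.0], [595.3, -4.2, 27.0], [511.1, 5.9, 27.0]]
right sill [[645.6, -261.5, 27.0], [577.6, -253.2, 27.0], [493.6, -247.9, 27.0]]
```

Emit:
{"method": "servo_tool", "body": {"commands": [[[0,0,0,0,0,0,7],[0,0,0,0,0,0,7],[0,0,0,0,0,0,7],[0,0,0,0,0,0,7],[0,0,0,0,0,0,7],[0,0,0,0,0,0,7],[0,0,0,0,0,0,7],[0,0,0,0,0,0,7],[0,0,0,0,0,0,7],[0,0,0,0,0,0,7]]]}}

```text
clock: 1.03
position: [217.6, 585.7, 231.0]
ee_rot: [-0.703, 0.712, -0.0, -0.0]
contact_force: [0.0, 0.4, 0.0]
gripper_width: 85.6
grasp_force: 0.0
```

Emit:
{"method": "servo_tool", "body": {"commands": [[[0,0,0,0,0,0,7],[0,0,0,0,0,0,3.5],[0,0.021,-0.03,0,0,0,0],[0,0.021,-0.03,0,0,0,0],[0,0.021,-0.03,0,0,0,0],[0,0.021,-0.03,0,0,0,0],[0,0.021,-0.03,0,0,0,0],[0,0.021,-0.03,0,0,0,0],[0,0.021,-0.03,0,0,0,0],[0,0.021,-0.03,0,0,0,0]]]}}

```text
clock: 1.87
position: [422.5, 374.0, 231.3]
ee_rot: [-0.637, 0.771, 0.0, -0.0]
contact_force: [0.0, -0.2, 0.1]
gripper_width: 85.5
grasp_force: 0.0
```

Emit:
{"method": "servo_tool", "body": {"commands": [[[0,0.021,-0.03,0,0,0,0],[0,0.021,-0.03,0,0,0,0],[0,0.021,-0.03,0,0,0,0],[0,0.021,-0.03,0,0,0,0],[0,0,0,0.02,0,0,0],[0,0,0,0.02,0,0,0],[0,0,0,0.02,0,0,0],[0,0,0,0.02,0,0,0],[0,0,0,0,0,0,0],[0,0,0,0,0,0,0]]]}}

```text
clock: 2.7
position: [523.3, 269.9, 150.5]
ee_rot: [-0.637, 0.771, -0.0, -0.001]
contact_force: [0.4, -0.5, 1.6]
gripper_width: 85.3
grasp_force: 0.0
```

```bash
cat >> h.py <<'E'
from scipy.spatial.transform import Rotation as R
def togo(target):
    s=arm.read_state(); r=R.from_quat(s["ee_rot"]).as_matrix(); return (r.T@(np.array(target)-s["position"])).round(1)
E
python3 - <<'E'
from h import *
f,K,T=get("wrist");cv2.imwrite("pics/w1.png",f)
# expected handle edges
a=np.array([.189,.982]);n=np.array([.982,-.189]);o=np.array([519.9,231.5])
for t in(10,35,60,100):
    P=[[*(o+a*t+n*s),91] for s in(-8,0,8)];print(t,proj(P,K,T).round(0).tolist())
print("head",proj([[*(o+n*s),48] for s in(-91,0,91)],K,T).round(0).tolist())
print(togo([526.5,265.9,61]))
E
```

```text
10 [[328.0, 176.0], [317.0, 176.0], [305.0, 176.0]]
35 [[328.0, 211.0], [317.0, 211.0], [306.0, 211.0]]
60 [[328.0, 244.0], [317.0, 244.0], [306.0, 244.0]]
100 [[327.0, 292.0], [317.0, 292.0], [307.0, 292.0]]
head [[428.0, 154.0], [317.0, 154.0], [206.0, 154.0]]
[ 4.2 -3.2 90.9]
```

View pics/w1.png

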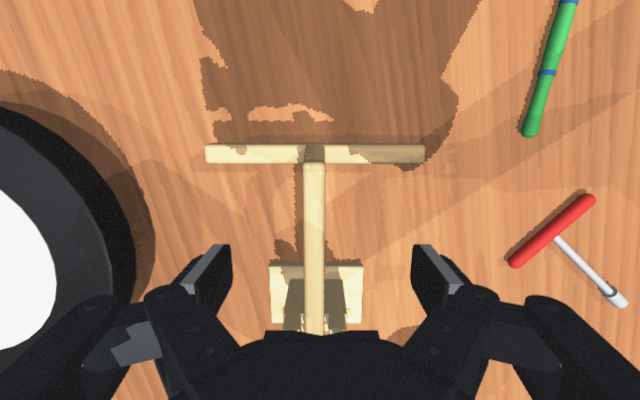

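The wrist view shows the handle straight between the fingers at columns 303–325 and the head at columns 205–425, row 154. It is about 2 mm off my estimate sideways, which I correct.

Emit:
{"method": "servo_tool", "body": {"commands": [[[0,0.004,-0.005,0.018,0,0,0],[0,0,0,0.018,0,0,0],[0,0,0,0.018,0,0,0],[0,0,0,0.018,0,0,0],[0,0,0,0.018,0,0,0],[0,0,0,0,0,0,0],[0,0,0,0,0,0,0],[255,0,0,0,0,0,0],[255,0,0,0,0,0,0],[255,0,0,0,0,0,0]]]}}

```text
clock: 3.58
position: [528.6, 266.2, 63.0]
ee_rot: [-0.637, 0.771, -0.0, 0.002]
contact_force: [-0.9, 0.7, 0.2]
gripper_width: 51.6
grasp_force: 0.0
```

Emit:
{"method": "servo_tool", "body": {"commands": [[[255,0,0,0,0,0,0],[255,0,0,0,0,0,0],[255,0,0,0,0,0,0],[255,0,0,0,0,0,0],[255,0,0,0,0,0,0],[255,0,0,0,0,0,0],[255,0,0,0,0,0,0],[255,0,0,0,0,0,0]]]}}

```text
clock: 4.25
position: [528.1, 265.7, 61.8]
ee_rot: [-0.637, 0.771, -0.0, 0.0]
contact_force: [-0.5, 0.1, 5.6]
gripper_width: 14.8
grasp_force: 58.9
```

Emit:
{"method": "servo_tool", "body": {"commands": [[[255,0,0,-0.01,0,0,0],[255,0,0,-0.02,0,0,0],[255,0,0,-0.02,0,0,0],[255,0,0,-0.02,0,0,0],[255,0,0,-0.02,0,0,0],[255,0,0,-0.01,0,0,0],[255,0,0,0,0,0,-3.2],[255,0,0,0,0,0,-3.1],[255,0.012,-0.004,0,0,0,0],[255,0.02,-0.007,0,0,0,0]]]}}

```text
clock: 5.08
position: [535.6, 233.1, 160.5]
ee_rot: [-0.679, 0.734, 0.0, -0.001]
contact_force: [-0.1, -0.6, -1.9]
gripper_width: 15.2
grasp_force: 58.6
```

Emit:
{"method": "servo_tool", "body": {"commands": [[[255,0.024,-0.008,0,0,0,0],[255,0.024,-0.008,0,0,0,0],[255,0.024,-0.008,0,0,0,0],[255,0.024,-0.008,0,0,0,0],[255,0.024,-0.008,0,0,0,0],[255,0.024,-0.008,0,0,0,0],[255,0.024,-0.008,0,0,0,0],[255,0.024,-0.008,0,0,0,0],[255,0.016,-0.005,0,0,0,0],[255,0.008,-0.003,0,0,0,0]]]}}

```text
clock: 5.92
position: [590.1, 9.0, 160.4]
ee_rot: [-0.677, 0.736, 0.001, -0.001]
contact_force: [0.4, -0.3, -1.8]
gripper_width: 14.8
grasp_force: 58.6
```

```bash
python3 - <<'E'
from h import *
s=arm.read_state();print(s["position"],s["contact_force"],togo([591.2,11.9,87]))
f,K,T=get("top");cv2.imwrite("pics/t2.png",cv2.resize(f[115:225,260:420],None,fx=4.5,fy=4.5,interpolation=cv2.INTER_CUBIC))
f,K,T=get("scene");cv2.imwrite("pics/s2.png",cv2.resize(f[150:310,190:400],None,fx=3.5,fy=3.5,interpolation=cv2.INTER_CUBIC))
E
```

```text
[590.08178505   8.99096439 160.3567679 ] [ 0.37667168 -0.27045128 -1.8075831 ] [-3.  -1.  73.4]
```

View pics/s2.png

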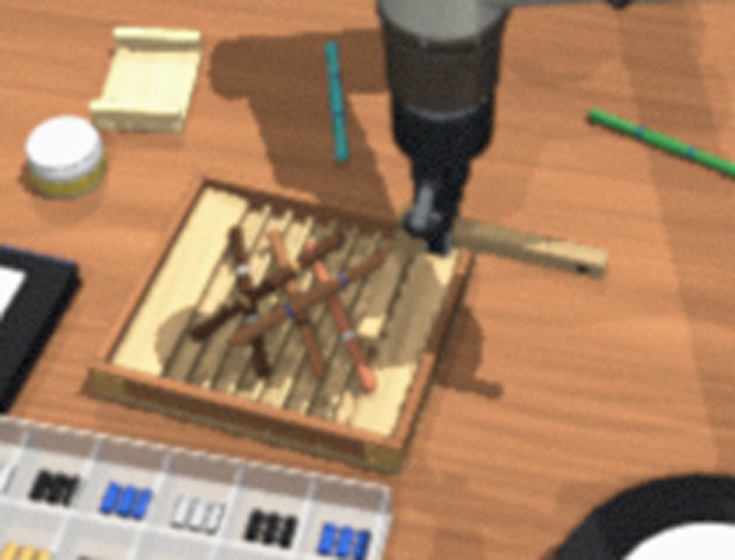

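The scene crop shows the held rake above the right (+y) sill at about (400,250), with the tippers to the left between (195,230) and (375,390). I lower it.

Emit:
{"method": "servo_tool", "body": {"commands": [[[255,-0.003,-0.001,0.015,0,0,0],[255,0,0,0.02,0,0,0],[255,0,0,0.02,0,0,0],[255,0,0,0.01,0,0,0],[255,0,0,0.003,0,0,0],[255,0,0,0,0,0,0],[255,0,0,0.001,0,0,0],[255,0,0,0,0,0,0]]]}}

```text
clock: 6.68
position: [592.7, 15.0, 93.4]
ee_rot: [-0.678, 0.735, -0.001, 0.001]
contact_force: [-0.6, 0.8, -1.4]
gripper_width: 15.3
grasp_force: 58.6
```

Emit:
{"method": "servo_tool", "body": {"commands": [[[255,0,0,0.001,0,0,0],[255,0,0,0,0,0,0],[255,0,0,0.001,0,0,0],[255,0,0,0,0,0,0]]]}}

```text
clock: 7.02
position: [591.9, 14.6, 90.5]
ee_rot: [-0.678, 0.735, -0.0, 0.0]
contact_force: [-0.7, -0.4, -0.8]
gripper_width: 15.3
grasp_force: 58.6
```

Emit:
{"method": "servo_tool", "body": {"commands": [[[255,0,0,0.001,0,0,0],[255,0,0,0,0,0,0],[255,0,0,0.001,0,0,0],[255,0,0,0,0,0,0]]]}}

```text
clock: 7.35
position: [591.8, 14.6, 88.1]
ee_rot: [-0.678, 0.735, 0.0, -0.0]
contact_force: [-0.6, 0.3, -1.7]
gripper_width: 15.0
grasp_force: 58.6
```

Emit:
{"method": "servo_tool", "body": {"commands": [[[255,0,0,0.0007,0,0,0],[255,0,0,0,0,0,0]]]}}

```text
clock: 7.52
position: [591.8, 14.6, 87.5]
ee_rot: [-0.678, 0.735, 0.0, -0.0]
contact_force: [0.0, -0.1, -1.4]
gripper_width: 15.1
grasp_force: 58.6
```

Emit:
{"method": "servo_tool", "body": {"commands": [[[255,0,0,0.0005,0,0,0],[255,0,0,0,0,0,0]]]}}

```text
clock: 7.68
position: [591.9, 14.6, 87.0]
ee_rot: [-0.678, 0.735, 0.0, -0.0]
contact_force: [-0.3, 0.4, -2.1]
gripper_width: 14.7
grasp_force: 58.6
```

Emit:
{"method": "servo_tool", "body": {"commands": [[[255,0,0,0.0006,0,0,0],[255,0,0,0,0,0,0]]]}}

```text
clock: 7.85
position: [592.0, 14.6, 86.7]
ee_rot: [-0.678, 0.735, -0.0, 0.0]
contact_force: [-0.3, 0.3, -0.7]
gripper_width: 15.2
grasp_force: 58.9
```

Emit:
{"method": "servo_tool", "body": {"commands": [[[255,0,0,0.0005,0,0,0],[255,0,0,0,0,0,0]]]}}

```text
clock: 8.02
position: [592.0, 14.7, 86.6]
ee_rot: [-0.678, 0.735, -0.0, 0.0]
contact_force: [-0.8, 1.4, 2.5]
gripper_width: 15.1
grasp_force: 59.2
```

Emit:
{"method": "servo_tool", "body": {"commands": [[[255,0,0,0.0005,0,0,0],[255,0,0,0,0,0,0]]]}}

```text
clock: 8.18
position: [592.1, 14.7, 86.5]
ee_rot: [-0.678, 0.735, -0.0, 0.0]
contact_force: [-2.2, 1.5, 4.5]
gripper_width: 15.1
grasp_force: 59.7
```

Contact is made at about 6 N, so I hold there and then start combing with the tips about 2.5 mm above the ridge tops.

Emit:
{"method": "servo_tool", "body": {"commands": [[[255,0,0,0,0,0,0],[255,0,0,0,0,0,0],[255,0,0,0,0,0,0],[255,0,0,0,0,0,0],[255,0,0,0,0,0,0],[255,0,0,-0.0015,0,0,0],[255,0.003,0,0,0,0,0],[255,0.003,0,0,0,0,0],[255,0.003,0,0,0,0,0],[255,0.003,0,0,0,0,0]]]}}

```text
clock: 9.02
position: [590.7, 2.1, 86.6]
ee_rot: [-0.678, 0.735, 0.0, -0.0]
contact_force: [0.0, -0.4, -0.4]
gripper_width: 15.3
grasp_force: 58.7
```

Emit:
{"method": "servo_tool", "body": {"commands": [[[255,0.003,0,0,0,0,0],[255,0.003,0,0,0,0,0],[255,0.003,0,0,0,0,0],[255,0.003,0,0.0003,0,0,0],[255,0.003,0,0.0003,0,0,0],[255,0.003,0,0,0,0,0],[255,0.003,0,0,0,0,0],[255,0.003,0,0,0,0,0],[255,0.003,0,0,0,0,0],[255,0.003,0,0,0,0,0]]]}}

```text
clock: 9.85
position: [588.6, -27.5, 86.5]
ee_rot: [-0.678, 0.735, -0.0, 0.0]
contact_force: [-0.5, -0.2, -1.5]
gripper_width: 15.1
grasp_force: 58.6
```

Emit:
{"method": "servo_tool", "body": {"commands": [[[255,0.003,0,0,0,0,0],[255,0.003,0,0,0,0,0],[255,0.003,0,0,0,0,0],[255,0.003,0,0,0,0,0],[255,0.003,0,0,0,0,0],[255,0.003,0,0,0,0,0],[255,0.003,0,0,0,0,0],[255,0.003,0,0,0,0,0],[255,0.003,0,0,0,0,0],[255,0.003,0,0,0,0,0]]]}}

```text
clock: 10.68
position: [586.1, -57.5, 86.4]
ee_rot: [-0.678, 0.735, 0.0, -0.0]
contact_force: [-0.4, 0.1, -1.7]
gripper_width: 15.2
grasp_force: 58.6
```

```bash
python3 - <<'E'
from h import *
f,K,T=get("top");cv2.imwrite("pics/t3.png",cv2.resize(f[115:225,300:420],None,fx=4,fy=4,interpolation=cv2.INTER_CUBIC))
g,K,T=get("scene");a=cv2.resize(f[125:215,305:410],(420,360),interpolation=cv2.INTER_CUBIC);b=cv2.resize(g[190:290,205:335],(370,285),interpolation=cv2.INTER_CUBIC)
o=np.zeros((360,790,3),np.uint8);o[:,:420]=a;o[:285,420:]=b;cv2.imwrite("pics/c3.png",o)
E
```

```text
(no output)
```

View pics/c3.png

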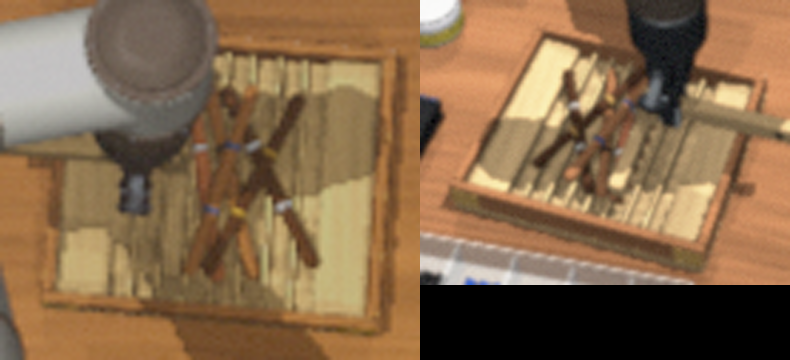

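The rake is at about tray y +38. The red tipper has turned parallel in front of the teeth, the rest are still crossed, and forces are about zero, so I carry on.

Emit:
{"method": "servo_tool", "body": {"commands": [[[255,0.003,0,0,0,0,0],[255,0.003,0,0,0,0,0],[255,0.003,0,0,0,0,0],[255,0.003,0,0,0,0,0],[255,0.003,0,0,0,0,0],[255,0.003,0,0,0,0,0],[255,0.003,0,0,0,0,0],[255,0.003,0,0,0,0,0],[255,0.003,0,0,0,0,0],[255,0.003,0,0,0,0,0]]]}}

```text
clock: 11.62
position: [585.3, -85.2, 87.5]
ee_rot: [-0.677, 0.736, -0.0, 0.003]
contact_force: [0.3, 7.3, 2.2]
gripper_width: 15.5
grasp_force: 60.7
```

Emit:
{"method": "servo_tool", "body": {"commands": [[[255,0.003,0,0,0,0,0],[255,0.003,0,0,0,0,0],[255,0.003,0,0,0,0,0],[255,0.003,0,0,0,0,0],[255,0.003,0,0,0,0,0],[255,0.003,0,0,0,0,0],[255,0.003,0,0,0,0,0],[255,0.003,0,0,0,0,0],[255,0.003,0,0,0,0,0],[255,0.003,0,0,0,0,0]]]}}

```text
clock: 12.45
position: [582.5, -115.5, 87.8]
ee_rot: [-0.678, 0.735, -0.0, 0.002]
contact_force: [-0.6, 9.2, 8.2]
gripper_width: 15.7
grasp_force: 61.2
```

Emit:
{"method": "servo_tool", "body": {"commands": [[[255,0.003,0,0,0,0,0],[255,0.003,0,0,0,0,0],[255,0.003,0,0,0,0,0],[255,0.003,0,0,0,0,0],[255,0.003,0,0,0,0,0],[255,0.003,0,0,0,0,0],[255,0.003,0,0,0,0,0]]]}}

```text
clock: 13.03
position: [581.2, -136.6, 88.4]
ee_rot: [-0.679, 0.735, -0.001, 0.002]
contact_force: [-0.0, 7.9, 6.9]
gripper_width: 15.3
grasp_force: 63.2
```

```bash
cat >> h.py <<'E'
def pic(name):
    f,K,T=get("top");g,K,T=get("scene");a=cv2.resize(f[125:215,305:410],(420,360),interpolation=cv2.INTER_CUBIC);b=cv2.resize(g[190:290,205:335],(370,285),interpolation=cv2.INTER_CUBIC)
    o=np.zeros((360,790,3),np.uint8);o[:,:420]=a;o[:285,420:]=b;cv2.imwrite(name,o)
E
python3 -c "
from h import *
pic('pics/c4.png')"
```

```text
(no output)
```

View pics/c4.png

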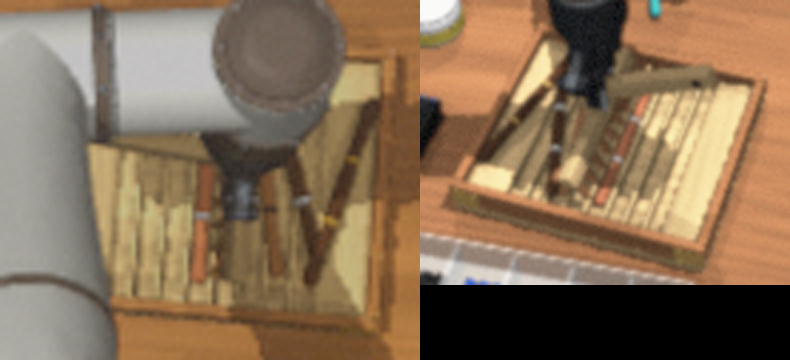

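Red lies in a flute. One mid brown tipper is nearly down near (272,230), the two dark ones at (305,200) and (345,190) are still askew, and one tipper is hidden. The handle has pitched up in the grip under the push (end at (710,75)), so I lift and look.

Emit:
{"method": "servo_tool", "body": {"commands": [[[255,-0.003,0,-0.003,0,0,0],[255,0,0,-0.01,0,0,0],[255,0,0,-0.015,0,0,0],[255,0,0,-0.015,0,0,0],[255,0,0,-0.015,0,0,0],[255,-0.02,0,-0.01,0,0,0],[255,-0.03,0,0,0,0,0],[255,-0.03,0,0,0,0,0],[255,-0.02,0,0,0,0,0],[255,0,0,0,0,0,0]]]}}

```text
clock: 13.97
position: [588.1, -32.8, 154.8]
ee_rot: [-0.68, 0.734, -0.0, 0.0]
contact_force: [-0.2, -0.9, -1.3]
gripper_width: 15.2
grasp_force: 62.2
```

```bash
python3 -c "
from h import *
f,K,T=get('top');g,Kg,Tg=get('scene');w,_,_=get('wrist')
s=arm.read_state();print(s['position'],s['contact_force'])
a=cv2.resize(f[125:215,305:410],(420,360),interpolation=cv2.INTER_CUBIC);b=cv2.resize(g[185:285,205:345],(378,270),interpolation=cv2.INTER_CUBIC)
o=np.zeros((590,800,3),np.uint8);o[:360,:420]=a;o[:270,420:798]=b;o[300:,422:798]=cv2.resize(w,(376,290));cv2.imwrite('pics/c5.png',o)
np.savez('g5.npz',K=Kg,T=Tg)
"
```

```text
[587.56549599 -35.72925147 154.44367566] [-0.58417267 -0.21927459 -1.01884829]
```

View pics/c5.png

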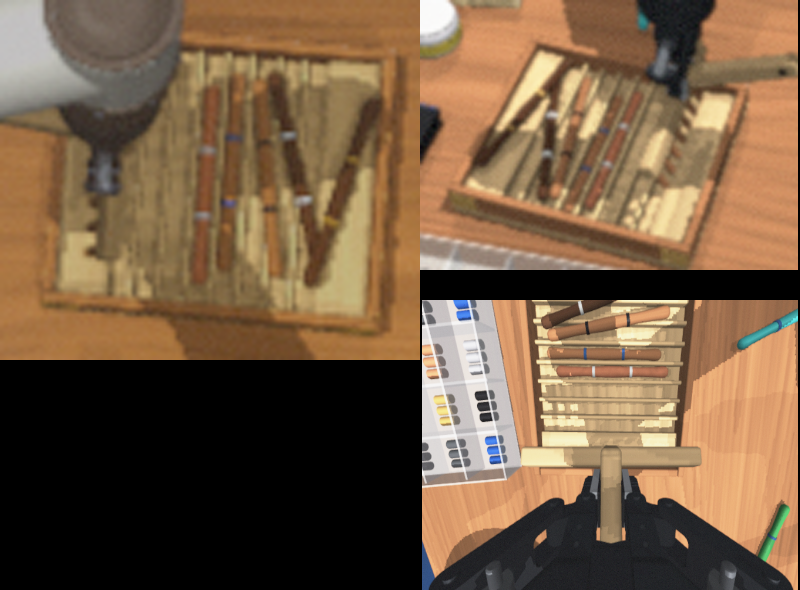

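Red and blue lie in adjacent flutes, black-banded (mosaic (265,180)) is slightly askew, and the two dark ones (290,140) and (345,190) form a V near the −y sill. The teeth at (90,235) show the rake's pitch; I compute it.

```bash
python3 - <<'E'
from h import *
s=arm.read_state();g=np.array(s["position"])+[0,0,18.7];print(s["position"])
yw=-0.075;X=np.array([np.cos(yw),np.sin(yw),0]);Y=np.array([-np.sin(yw),np.cos(yw),0]);Z=np.array([0,0,1.])
cams_={n:get(n) for n in("top","scene","wrist")}
for ph in (0,.1,.2,.3,.4,.5):
    def P(x,y,z):
        y,z=y-35,z-80;return g+X*x+Y*(y*np.cos(ph)-z*np.sin(ph))+Z*(y*np.sin(ph)+z*np.cos(ph))
    pr=lambda n,p:proj(p,*cams_[n][1:])[0].round(0)
    print(ph,"top tip-80",pr("top",P(-80,0,0)),"scene butt end top",pr("scene",P(0,165,91)),"wrist head top edges",pr("wrist",P(-60,-8,48)),pr("wrist",P(-60,8,48)))
w=cams_["wrist"][0];c=w[150:290,180];print([ (150+i,c[i].tolist()) for i in range(0,140,5)])
E
```

```text
[587.56549599 -35.72925147 154.44367566]
0 top tip-80 [341. 188.] scene butt end top [346. 221.] wrist head top edges [436. 167.] [433. 196.]
0.1 top tip-80 [338. 188.] scene butt end top [346. 218.] wrist head top edges [433. 172.] [431. 201.]
0.2 top tip-80 [336. 188.] scene butt end top [345. 214.] wrist head top edges [430. 177.] [429. 206.]
0.3 top tip-80 [333. 188.] scene butt end top [344. 211.] wrist head top edges [427. 183.] [427. 211.]
0.4 top tip-80 [330. 188.] scene butt end top [342. 208.] wrist head top edges [424. 190.] [426. 217.]
0.5 top tip-80 [328. 188.] scene butt end top [340. 204.] wrist head top edges [422. 196.] [425. 223.]
[(150, [95, 135, 194]), (155, [94, 135, 194]), (160, [97, 139, 202]), (165, [96, 140, 200]), (170, [101, 144, 207]), (175, [102, 143, 206]), (180, [101, 143, 206]), (185, [100, 141, 205]), (190, [96, 139, 201]), (195, [95, 137, 198]), (200, [94, 134, 195]), (205, [156, 211, 235]), (210, [180, 231, 245]), (215, [182, 233, 245]), (220, [183, 234, 246]), (225, [190, 238, 246]), (230, [108, 150, 202]), (235, [111, 158, 220]), (240, [109, 158, 222]), (245, [109, 158, 223]), (250, [108, 155, 220]), (255, [107, 154, 218]), (260, [107, 151, 216]), (265, [101, 147, 212]), (270, [102, 146, 213]), (275, [101, 144, 209]), (280, [96, 138, 199]), (285, [94, 135, 192])]
```

Pitch is about 0.52 rad. I tilt the tool back by 30° so the rake is upright again; this also points the wrist camera ahead over the tippers.

Emit:
{"method": "servo_tool", "body": {"commands": [[[255,0,0,-0.01,0,5,0],[255,0,0,-0.01,0,5,0],[255,0,0,-0.01,0,5,0],[255,0,0,0,0,5,0],[255,0,0,0,0,5,0],[255,0,0,0,0,5,0],[255,0,0,0,0,0,0],[255,0,0,0,0,0,0]]]}}

```text
clock: 14.93
position: [587.8, -32.8, 183.3]
ee_rot: [-0.655, 0.71, -0.175, -0.191]
contact_force: [-0.1, 0.4, -1.0]
gripper_width: 14.8
grasp_force: 62.2
```

```bash
python3 - <<'E'
from h import *
s=arm.read_state();print(s["position"],R.from_quat(s["ee_rot"]).as_matrix().round(3).tolist(),s["joints"].round(2))
w,K,T=get("wrist");f,Kt,Tt=get("top")
o=np.zeros((400,800,3),np.uint8);o[:,:480]=w[:,80:560];o[:270,480:795]=cv2.resize(f[125:215,305:410],(315,270),interpolation=cv2.INTER_CUBIC)
cv2.imwrite("pics/w6.png",o);np.savez("w6.npz",f=w,K=K,T=T,ft=f,Kt=Kt,Tt=Tt)
E
```

```text
[587.75887059 -32.79086067 183.26986803] [[-0.068, -0.997, -0.042], [-0.863, 0.08, -0.498], [0.5, 0.002, -0.866]] [ 0.42  0.43 -0.33  0.5  -1.14 -0.79]
```

View pics/w6.png

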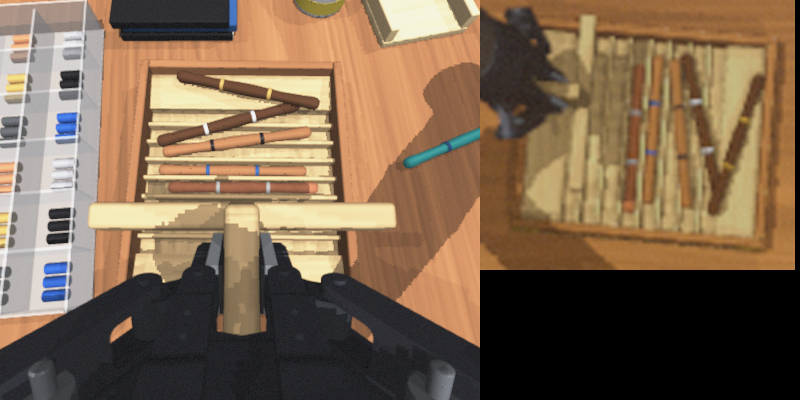

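The wrist view shows brass from (183,76) to (315,103), white-dark from (163,140) to about (300,108), black from (167,150) to (308,132), and blue (row 171) and red (row 187) down in flutes.

```bash
python3 - <<'E'
from h import *
d=np.load("w6.npz");K,T=d["K"],d["T"]
c=np.array([579.8,-130.7]);a=-.08;M=np.array([[np.cos(a),np.sin(a)],[-np.sin(a),np.cos(a)]])
def tr(p,z): q=cast([(p[0]+80,p[1])],z,K,T)[0,:2]-c; return (M@q).round(0).tolist()
print("corner -x-y rim,+x-y rim inner",tr((152,67),42),tr((333,67),42),"brass L/R",[tr((183,76),z) for z in(29,33)],[tr((315,103),z) for z in(22,29,36)])
print("white",tr((163,140),22),tr((163,140),29),tr((300,107),29),"black",tr((167,150),22),tr((308,132),29),"blue",tr((162,170),15),tr((303,171),15),"red",tr((170,187),15),tr((315,188),15))
# rake: tips with tilt assumed exact; head ends
print("sill/flute edge",tr((150,113),22),tr((335,110),22))
E
```

```text
corner -x-y rim,+x-y rim inner [104.0, -125.0] [-106.0, -126.0] brass L/R [[71.0, -123.0], [70.0, -120.0]] [[-88.0, -91.0], [-86.0, -87.0], [-84.0, -82.0]]
white [91.0, -42.0] [89.0, -39.0] [-68.0, -81.0] black [86.0, -30.0] [-76.0, -49.0] blue [92.0, -8.0] [-71.0, -7.0] red [81.0, 12.0] [-83.0, 13.0]
sill/flute edge [109.0, -77.0] [-111.0, -82.0]
```

Plan: flutes −33, −55 and −77 are free for black, white and brass. First, with the rake rolled so only its −x end teeth reach down, I nudge black's −x end towards +y so it drops into −33. Then I push white's +x end towards −y, and brass can roll off the sill.

Emit:
{"method": "servo_tool", "body": {"commands": [[[255,0,0,0,2.3,0,-4],[255,0,0,0,5.2,0,3],[255,0,0,0,5.2,0,3],[255,0,0,0,0,0,0],[255,0,0,0,0,0,0]]]}}

```text
clock: 15.45
position: [586.6, -34.4, 184.8]
ee_rot: [-0.66, 0.699, -0.253, -0.111]
contact_force: [0.1, 0.9, -1.3]
gripper_width: 15.3
grasp_force: 62.1
```

```bash
cat >> h.py <<'E'
C=np.array([579.8,-130.7,0]);MT=R.from_euler("z",-.08).as_matrix()
def tips(ph=.55):
    """tray coords of tooth tips from arm pose, rake pitched ph in the grip"""
    s=arm.read_state();r=R.from_quat(s["ee_rot"]).as_matrix()
    X,Y,Z=-r[:,1],-r[:,0],-r[:,2]          # rake axes if not slipped
    g=s["position"]+Z*18.7
    q=R.from_rotvec(X*ph).as_matrix();X,Y,Z=q@X,q@Y,q@Z
    P=[g+X*x-35*Y-80.5*Z for x in(-80,-40,0,40,80)]
    return (np.array(P)-C)@MT
def go(dtray):
    """tool shift for a shift in tray axes"""
    return R.from_quat(arm.read_state()["ee_rot"]).as_matrix().T@(MT@np.array(dtray,float))
E
python3 - <<'E'
from h import *
p=tips();print(p.round(0).tolist())
print("to hover",go(np.array([-72,-65,65])-p[0]).round(1),"per 10mm down",go([0,0,-10]).round(2),"per 10mm +y",go([0,10,0]).round(2),"+x",go([10,0,0]).round(2))
E
```

```text
[[-64.0, 68.0, 104.0], [-25.0, 71.0, 113.0], [14.0, 74.0, 121.0], [53.0, 77.0, 129.0], [92.0, 80.0, 138.0]]
to hover [96.9 26.6 96. ] per 10mm down [-4.89  2.07  8.47] per 10mm +y [-8.72 -0.77 -4.84] +x [-0.35 -9.75  2.18]
```

Emit:
{"method": "servo_tool", "body": {"commands": [[[255,0.016,0.0045,0.016,0,0,0],[255,0.016,0.0045,0.016,0,0,0],[255,0.016,0.0045,0.016,0,0,0],[255,0.016,0.0045,0.016,0,0,0],[255,0.016,0.0045,0.016,0,0,0],[255,0.016,0.004,0.016,0,0,0],[255,0,0,0,0,0,0],[255,0,0,0,0,0,0]]]}}

```text
clock: 16.12
position: [570.6, -165.6, 145.1]
ee_rot: [-0.659, 0.699, -0.254, -0.11]
contact_force: [-0.2, 0.6, -1.3]
gripper_width: 15.4
grasp_force: 62.0
```

```bash
python3 - <<'E'
from h import *
print(tips().round(0).tolist())
f,Kt,Tt=get("top");g,Kg,Tg=get("scene")
t=tips();
for n,K,T in(("top",Kt,Tt),("scene",Kg,Tg)): print(n,[proj(C+MT@q,K,T)[0].round(0).tolist() for q in t])
o=np.zeros((400,800,3),np.uint8);o[:,:400]=cv2.resize(f[135:215,325:405],(400,400),interpolation=cv2.INTER_CUBIC);o[:,400:]=cv2.resize(g[195:285,215:305],(400,400),interpolation=cv2.INTER_CUBIC)
cv2.imwrite("pics/h7.png",o)
E
```

```text
[[-69.0, -64.0, 65.0], [-30.0, -61.0, 73.0], [9.0, -58.0, 81.0], [48.0, -55.0, 90.0], [87.0, -52.0, 98.0]]
top [[379.0, 189.0], [379.0, 177.0], [379.0, 164.0], [379.0, 152.0], [379.0, 139.0]]
scene [[260.0, 209.0], [256.0, 216.0], [252.0, 224.0], [248.0, 233.0], [243.0, 242.0]]
```

View pics/h7.png

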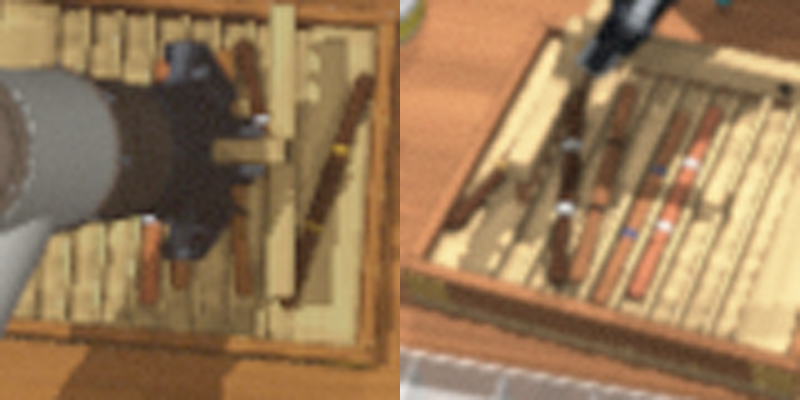

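In the last picture the head sits at top column ≈381.6 against 380.7 predicted, so the rake model is right within about 3 mm. I descend between black and white.

Emit:
{"method": "servo_tool", "body": {"commands": [[[255,-0.0049,0.0021,0.0085,0,0,0],[255,-0.0049,0.0021,0.0085,0,0,0],[255,-0.0049,0.0021,0.0085,0,0,0],[255,-0.0024,0.001,0.0042,0,0,0],[255,0,0,0,0,0,0]]]}}

```text
clock: 16.63
position: [570.0, -163.3, 108.8]
ee_rot: [-0.661, 0.698, -0.253, -0.111]
contact_force: [-0.0, -1.1, -0.8]
gripper_width: 15.4
grasp_force: 62.2
```

Emit:
{"method": "servo_tool", "body": {"commands": [[[255,-0.0012,0.0005,0.0021,0,0,0],[255,-0.0012,0.0005,0.0021,0,0,0],[255,0,0,0,0,0,0]]]}}

```text
clock: 16.88
position: [569.9, -163.6, 104.5]
ee_rot: [-0.66, 0.698, -0.254, -0.11]
contact_force: [-0.1, -0.7, -2.1]
gripper_width: 15.6
grasp_force: 62.2
```

```bash
python3 -c "
from h import *
print(tips().round(1).tolist())"
```

```text
[[-69.8, -62.3, 24.1], [-30.8, -59.1, 32.4], [8.2, -55.9, 40.7], [47.2, -52.8, 49.1], [86.2, -49.6, 57.4]]
```

Emit:
{"method": "servo_tool", "body": {"commands": [[[255,-0.0017,-0.0002,-0.001,0,0,0],[255,-0.0017,-0.0002,-0.001,0,0,0],[255,-0.0017,-0.0002,-0.001,0,0,0],[255,-0.0017,-0.0002,-0.001,0,0,0],[255,-0.0017,-0.0002,-0.001,0,0,0],[255,-0.0017,-0.0002,-0.001,0,0,0],[255,-0.0017,-0.0002,-0.001,0,0,0],[255,-0.0017,-0.0002,-0.001,0,0,0],[255,-0.0017,-0.0002,-0.001,0,0,0],[255,0,0,0,0,0,0]]]}}

```text
clock: 17.72
position: [571.5, -145.7, 104.9]
ee_rot: [-0.661, 0.698, -0.253, -0.11]
contact_force: [0.9, 0.2, -1.7]
gripper_width: 15.0
grasp_force: 62.2
```

```bash
cat >> h.py <<'E'
def sticks(n="wrist"):
    """lines of light/dark brown blobs in tray, tray coords of blob ends at z=18"""
    f,K,T=get(n);hsv=cv2.cvtColor(f,cv2.COLOR_BGR2HSV).astype(int)
    for x0 in (0,):
        pass
    out=np.full(f.shape[:2],0,np.uint8)
    lab=cv2.cvtColor(f,cv2.COLOR_BGR2LAB).astype(int)
    return f,K,T,hsv,lab
E
python3 - <<'E'
from h import *
print(tips().round(1).tolist())
f,K,T=get("top")
# brightness/sat profile across y at several tray x, projected at z=22, coarse stick finder
hsv=cv2.cvtColor(f,cv2.COLOR_BGR2HSV)
for x in(-75,-60,-45,0,45,60,75):
    ys=np.arange(20,-124,-4);p=proj(np.array([C+MT@np.array([x,y,22]) for y in ys]),K,T).astype(np.float32)
    S=cv2.remap(hsv,p[:,0].reshape(1,-1),p[:,1].reshape(1,-1),cv2.INTER_LINEAR)[0]
    print(x,' '.join(f"{y}:{s[1]//10}/{s[2]//10}" for y,s in zip(ys,S)))
E
```

```text
[[-69.7, -44.3, 24.5], [-30.7, -41.1, 32.8], [8.3, -37.9, 41.1], [47.3, -34.8, 49.4], [86.3, -31.6, 57.7]]
-75 20:13/10 16:15/12 12:15/12 8:14/10 4:11/12 0:12/12 -4:13/11 -8:15/11 -12:12/10 -16:12/11 -20:13/10 -24:15/10 -28:15/11 -32:14/10 -36:12/10 -40:11/14 -44:10/19 -48:10/19 -52:10/19 -56:11/15 -60:11/12 -64:11/13 -68:12/14 -72:12/12 -76:14/10 -80:15/10 -84:13/10 -88:12/12 -92:11/15 -96:9/18 -100:9/19 -104:9/19 -108:9/19 -112:9/19 -116:9/19 -120:10/19
-60 20:2/7 16:2/7 12:3/6 8:5/6 4:7/6 0:12/8 -4:15/10 -8:15/10 -12:14/10 -16:12/10 -20:12/11 -24:14/10 -28:15/10 -32:14/9 -36:12/10 -40:10/15 -44:9/19 -48:10/19 -52:10/19 -56:12/13 -60:11/12 -64:11/14 -68:12/11 -72:12/12 -76:12/10 -80:15/9 -84:15/9 -88:14/9 -92:11/13 -96:10/17 -100:9/19 -104:9/19 -108:9/19 -112:9/19 -116:9/19 -120:10/19
-45 20:3/6 16:4/6 12:3/6 8:3/6 4:4/6 0:6/5 -4:8/6 -8:12/8 -12:12/10 -16:11/12 -20:12/13 -24:15/9 -28:15/9 -32:13/10 -36:11/10 -40:10/15 -44:9/19 -48:10/19 -52:10/18 -56:12/12 -60:11/12 -64:11/13 -68:12/11 -72:13/9 -76:15/9 -80:16/9 -84:15/9 -88:14/9 -92:13/10 -96:11/14 -100:10/18 -104:9/19 -108:9/19 -
[... 661 characters left out ...]
 -116:13/10 -120:11/13
60 20:1/7 16:0/9 12:0/8 8:5/5 4:6/5 0:8/6 -4:14/12 -8:15/15 -12:13/12 -16:10/15 -20:10/16 -24:14/13 -28:15/15 -32:12/16 -36:9/19 -40:9/19 -44:10/19 -48:11/13 -52:13/8 -56:12/10 -60:11/12 -64:11/13 -68:11/14 -72:11/14 -76:11/14 -80:11/14 -84:9/18 -88:9/19 -92:9/19 -96:8/19 -100:9/19 -104:9/19 -108:11/17 -112:13/12 -116:14/10 -120:14/9
75 20:2/6 16:3/6 12:8/7 8:10/9 4:11/15 0:12/14 -4:15/14 -8:15/16 -12:14/13 -16:11/14 -20:11/15 -24:14/15 -28:15/15 -32:10/17 -36:8/19 -40:9/19 -44:9/18 -48:11/11 -52:11/11 -56:11/12 -60:11/11 -64:11/13 -68:11/14 -72:11/13 -76:11/15 -80:10/17 -84:9/18 -88:9/19 -92:9/19 -96:8/19 -100:9/19 -104:9/19 -108:10/19 -112:11/17 -116:12/12 -120:13/10
```

Black is now parallel at about −31, down in flute −33. I lift, un-roll the rake, and set its teeth behind white.

Emit:
{"method": "servo_tool", "body": {"commands": [[[255,0.0017,0.0002,0.001,0,0,0],[255,0.0049,-0.0021,-0.0085,0,0,0],[255,0.0049,-0.0021,-0.0085,0,0,0],[255,0.0049,-0.0021,-0.0085,0,0,0],[255,0.0049,-0.0021,-0.0085,0,0,0],[255,0,0,0,-5.2,0,-3],[255,0,0,0,-5.2,0,-3],[255,0,0,0,-2.3,0,4],[255,0,0,0,0,0,0],[255,0,0,0,0,0,0]]]}}

```text
clock: 18.6
position: [571.5, -148.5, 144.7]
ee_rot: [-0.655, 0.71, -0.178, -0.188]
contact_force: [-0.7, -0.4, -0.6]
gripper_width: 15.0
grasp_force: 62.1
```

```bash
cat >> h.py <<'E'
def prof(xs=(-75,-60,-40,0,40,60,75),z=22,hi=88,lo=-126):
    f,K,T=get("top");hsv=cv2.cvtColor(f,cv2.COLOR_BGR2HSV)
    for x in xs:
        ys=np.arange(hi,lo,-2.);p=proj(np.array([C+MT@np.array([x,y,z]) for y in ys]),K,T).astype(np.float32)
        S=cv2.remap(hsv,p[:,0].reshape(1,-1),p[:,1].reshape(1,-1),cv2.INTER_LINEAR)[0].astype(int)
        m=(S[:,1]>130)|((S[:,2]<75)&(S[:,1]>80));r=[];i=0
        while i<len(m):
            if m[i]:
                j=i
                while j+1<len(m) and m[j+1]: j+=1
                r.append(f"{(ys[i]+ys[j])/2:.0f}(w{(j-i+1)*2},v{S[i:j+1,2].mean():.0f})");i=j
            i+=1
        print("x",x,*r)
E
python3 - <<'E'
from h import *
p=tips();print(p.round(0).tolist(),arm.read_state()["contact_force"].round(1))
print("to hover",go(np.array([0,-31,62])-p[2]).round(1),"10 down",go([0,0,-10]).round(2),"10 -y",go([0,-10,0]).round(2))
prof()
E
```

```text
[[-86.0, -42.0, 79.0], [-46.0, -42.0, 79.0], [-6.0, -42.0, 79.0], [34.0, -42.0, 80.0], [74.0, -42.0, 80.0]] [-0.7 -0.4 -0.6]
to hover [-18.2  -6.3   9.7] 10 down [-5.01  0.06  8.66] 10 -y [8.66 0.01 5.01]
x -75 15(w16,v162) -7(w8,v139) -28(w14,v144) -80(w14,v87)
x -60 14(w10,v148) -6(w14,v149) -27(w12,v155) -82(w14,v85)
x -40 13(w12,v125) -7(w12,v120) -28(w14,v145) -84(w22,v84)
x 0 36(w2,v71) 15(w4,v70) 10(w2,v90) -18(w6,v66) -32(w6,v101) -65(w12,v77) -99(w12,v99)
x 40 70(w2,v67) 40(w2,v66) -14(w2,v50) -111(w8,v98)
x 60 54(w2,v68) -13(w4,v64) -29(w12,v112) -118(w14,v103)
x 75 -2(w2,v61) -30(w14,v110) -121(w8,v104)
```

Emit:
{"method": "servo_tool", "body": {"commands": [[[255,-0.009,-0.003,0.005,0,0,0],[255,-0.009,-0.003,0.005,0,0,0],[255,-0.005,0,0.0087,0,0,0],[255,-0.005,0,0.0087,0,0,0],[255,-0.005,0,0.0087,0,0,0],[255,-0.002,0,0.0035,0,0,0],[255,0,0,0,0,0,0],[255,0,0,0,0,0,0]]]}}

```text
clock: 19.32
position: [578.4, -138.7, 93.0]
ee_rot: [-0.654, 0.71, -0.178, -0.189]
contact_force: [0.2, 0.0, -1.7]
gripper_width: 15.2
grasp_force: 62.2
```

```bash
python3 -c "
from h import *
print(tips().round(1).tolist(),arm.read_state()['contact_force'].round(1))"
```

```text
[[-80.4, -31.6, 27.4], [-40.4, -31.7, 27.6], [-0.4, -31.7, 27.9], [39.6, -31.7, 28.1], [79.6, -31.7, 28.3]] [ 0.2  0.  -1.7]
```

Emit:
{"method": "servo_tool", "body": {"commands": [[[255,-0.001,0,0.0018,0,0,0],[255,-0.0005,0,0.0009,0,0,0],[255,0.0017,0,0.001,0,0,0],[255,0.0017,0,0.001,0,0,0],[255,0.0017,0,0.001,0,0,0],[255,0.0017,0,0.001,0,0,0],[255,0.0017,0,0.001,0,0,0],[255,0.0017,0,0.001,0,0,0],[255,0.0017,0,0.001,0,0,0],[255,0.0017,0,0.001,0,0,0]]]}}

```text
clock: 20.15
position: [577.2, -154.5, 90.2]
ee_rot: [-0.654, 0.71, -0.178, -0.188]
contact_force: [0.5, 0.1, -2.0]
gripper_width: 15.1
grasp_force: 62.2
```

Emit:
{"method": "servo_tool", "body": {"commands": [[[255,0.0017,0,0.001,0,0,0],[255,0.0017,0,0.001,0,0,0],[255,0.0017,0,0.001,0,0,0],[255,0.0017,0,0.001,0,0,0],[255,0.0017,0,0.001,0,0,0],[255,0,0,0,0,0,0]]]}}

```text
clock: 20.65
position: [576.3, -164.5, 90.1]
ee_rot: [-0.654, 0.711, -0.178, -0.188]
contact_force: [0.1, 0.9, -0.8]
gripper_width: 15.2
grasp_force: 62.2
```

```bash
python3 -c "
from h import *
print(tips().round(1).tolist(),arm.read_state()['contact_force'].round(1));prof()"
```

```text
[[-80.4, -57.4, 24.4], [-40.4, -57.5, 24.7], [-0.4, -57.5, 24.9], [39.6, -57.5, 25.2], [79.6, -57.6, 25.4]] [ 0.1  0.9 -0.8]
x -75 15(w16,v156) -5(w8,v139) -28(w14,v141) -74(w10,v85)
x -60 13(w12,v124) -6(w14,v142) -27(w12,v147) -75(w8,v78)
x -40 17(w4,v102) -7(w12,v112) -28(w14,v145) -79(w12,v86)
x 0 -8(w10,v60) -84(w22,v89)
x 40 52(w2,v71) 31(w4,v72) -35(w4,v67) -98(w10,v105)
x 60 -29(w4,v67) -103(w8,v98)
x 75 29(w8,v68) -29(w12,v106) -73(w4,v76) -106(w10,v102)
```

Emit:
{"method": "servo_tool", "body": {"commands": [[[255,0.0017,0,0.001,0,0,0],[255,0.0017,0,0.001,0,0,0],[255,0.0017,0,0.001,0,0,0],[255,0.0017,0,0.001,0,0,0],[255,0,0,0,0,0,0],[255,0,0,0,0,0,0]]]}}

```text
clock: 21.2
position: [575.8, -172.1, 90.0]
ee_rot: [-0.654, 0.71, -0.178, -0.188]
contact_force: [0.9, 0.3, -1.1]
gripper_width: 14.8
grasp_force: 62.2
```

```bash
python3 -c "
from h import *
print(tips().round(1)[2].tolist(),arm.read_state()['contact_force'].round(1));prof()"
```

```text
[-0.3, -65.2, 24.8] [ 0.9  0.3 -1.1]
x -75 14(w14,v124) -6(w10,v137) -28(w14,v140) -82(w10,v95)
x -60 13(w12,v113) -6(w14,v140) -27(w12,v147) -83(w8,v84)
x -40 15(w12,v123) -9(w4,v96) -28(w14,v148) -84(w10,v74)
x 0 22(w2,v70) -17(w4,v60) -80(w2,v89) -92(w10,v89)
x 40 26(w2,v73) -100(w6,v102)
x 60 -103(w8,v98)
x 75 32(w2,v73) -32(w2,v70) -106(w10,v104)
```

Emit:
{"method": "servo_tool", "body": {"commands": [[[255,-0.0017,0,-0.001,0,0,0],[255,0.005,0,-0.0087,0,0,0],[255,0.005,0,-0.0087,0,0,0],[255,0.005,0,-0.0087,0,0,0],[255,0.005,0,-0.0087,0,0,0],[255,-0.017,0,-0.01,0,0,0],[255,-0.017,0,-0.01,0,0,0],[255,-0.017,0,-0.01,0,0,0],[255,-0.017,0,-0.01,0,0,0],[255,0,0,0,0,0,0]]]}}

```text
clock: 22.08
position: [584.1, -88.1, 132.3]
ee_rot: [-0.656, 0.709, -0.179, -0.186]
contact_force: [0.3, 0.6, -0.2]
gripper_width: 15.2
grasp_force: 62.2
```

```bash
python3 -c "
from h import *
print(tips().round(1)[2].tolist());prof()"
```

```text
[1.6, 19.4, 67.1]
x -75 -6(w10,v118) -27(w16,v133) -56(w14,v109)
x -60 -7(w16,v123) -27(w12,v128) -66(w26,v104)
x -40 -7(w16,v127) -28(w14,v137) -68(w22,v101)
x 0 77(w4,v61) 52(w2,v74) -7(w16,v114) -28(w14,v136) -70(w18,v98)
x 40 -28(w14,v141) -75(w4,v104)
x 60 52(w2,v74) 8(w2,v141) -7(w12,v115) -29(w12,v147) -76(w10,v99)
x 75 71(w4,v60) -8(w14,v113) -29(w12,v150) -78(w18,v98)
```

White sits in flute −77. Brass has rolled down and lies askew over −78…−56, with flute −55 free beside it. I go behind it over the −y sill and comb towards +y.

Emit:
{"method": "servo_tool", "body": {"commands": [[[255,0.0175,0,0.0101,0,0,0],[255,0.0175,0,0.0101,0,0,0],[255,0.0175,0,0.0101,0,0,0],[255,0.0175,0,0.0101,0,0,0],[255,0.0175,0,0.0101,0,0,0],[255,0.0175,0,0.0101,0,0,0],[255,0,0,0,0,0,0],[255,0,0,0,0,0,0]]]}}

```text
clock: 22.8
position: [571.6, -213.7, 131.4]
ee_rot: [-0.653, 0.711, -0.178, -0.188]
contact_force: [0.1, 0.3, -1.6]
gripper_width: 15.1
grasp_force: 62.1
```

```bash
python3 -c "
from h import *
print(tips().round(1)[[0,2,4]].tolist());prof()
for n in ('x',): print(go([0,0,-10]).round(2))"
```

```text
[[-81.2, -106.7, 65.7], [-1.2, -106.9, 66.2], [78.8, -107.2, 66.8]]
x -75 14(w14,v115) -9(w8,v109) -27(w16,v134) -56(w14,v104)
x -60 13(w12,v120) -6(w14,v108) -28(w14,v112) -66(w26,v99)
x -40 14(w10,v126) -7(w12,v111) -29(w12,v118) -68(w22,v96)
x 0 14(w14,v135) -7(w12,v115) -27(w12,v113) -62(w6,v53) -85(w4,v58)
x 40
x 60
x 75
[-5.    0.07  8.66]
```

Emit:
{"method": "servo_tool", "body": {"commands": [[[255,-0.005,0,0.0087,0,0,0],[255,-0.005,0,0.0087,0,0,0],[255,-0.005,0,0.0087,0,0,0],[255,-0.0035,0,0.006,0,0,0],[255,0,0,0,0,0,0],[255,-0.0017,0,-0.001,0,0,0],[255,-0.0017,0,-0.001,0,0,0],[255,-0.0017,0,-0.001,0,0,0],[255,-0.0022,0,0,0,0,0],[255,0,0,0,0,0,0]]]}}

```text
clock: 23.68
position: [573.6, -203.8, 93.0]
ee_rot: [-0.655, 0.71, -0.178, -0.188]
contact_force: [0.3, -0.0, -1.3]
gripper_width: 14.7
grasp_force: 62.1
```

```bash
python3 -c "
from h import *
print(tips().round(1)[[0,2,4]].tolist(),arm.read_state()['contact_force'].round(1))"
```

```text
[[-79.9, -97.0, 27.3], [0.1, -96.9, 27.9], [80.1, -96.9, 28.4]] [ 0.3 -0.  -1.3]
```

Emit:
{"method": "servo_tool", "body": {"commands": [[[255,-0.0017,0,-0.001,0,0,0],[255,-0.0013,0,0.0022,0,0,0],[255,-0.0017,0,-0.001,0,0,0],[255,-0.0017,0,-0.001,0,0,0],[255,-0.0017,0,-0.001,0,0,0],[255,-0.0017,0,-0.001,0,0,0],[255,-0.0017,0,-0.001,0,0,0],[255,-0.0017,0,-0.001,0,0,0],[255,-0.0017,0,-0.001,0,0,0],[255,-0.0017,0,-0.001,0,0,0]]]}}

```text
clock: 24.52
position: [574.7, -186.4, 90.4]
ee_rot: [-0.654, 0.71, -0.178, -0.188]
contact_force: [0.9, -0.3, -0.8]
gripper_width: 14.9
grasp_force: 62.1
```

Emit:
{"method": "servo_tool", "body": {"commands": [[[255,-0.0017,0,-0.001,0,0,0],[255,-0.0017,0,-0.001,0,0,0],[255,-0.0017,0,-0.001,0,0,0],[255,-0.0017,0,-0.001,0,0,0],[255,-0.0017,0,-0.001,0,0,0],[255,0,0,0,0,0,0]]]}}

```text
clock: 25.02
position: [575.7, -176.4, 90.4]
ee_rot: [-0.655, 0.71, -0.178, -0.188]
contact_force: [0.8, 0.6, -1.6]
gripper_width: 15.3
grasp_force: 62.1
```

```bash
python3 -c "
from h import *
print(tips().round(1)[[0,2,4]].tolist(),arm.read_state()['contact_force'].round(1));prof()"
```

```text
[[-80.0, -69.4, 24.7], [-0.0, -69.4, 25.2], [80.0, -69.4, 25.7]] [ 0.8  0.6 -1.6]
x -75 14(w14,v123) -6(w10,v136) -28(w14,v140) -50(w14,v99)
x -60 14(w14,v112) -6(w14,v137) -28(w14,v144) -50(w10,v91)
x -40 13(w12,v123) -28(w14,v148) -49(w8,v78)
x 0 19(w4,v72) 13(w4,v67) -20(w6,v68)
x 40 -52(w2,v67)
x 60 8(w2,v73) -48(w10,v67)
x 75 -49(w8,v71)
```

Emit:
{"method": "servo_tool", "body": {"commands": [[[255,0.0017,0,0.001,0,0,0],[255,0.005,0,-0.0087,0,0,0],[255,0.005,0,-0.0087,0,0,0],[255,0.005,0,-0.0087,0,0,0],[255,0.005,0,-0.0087,0,0,0],[255,0.005,0,-0.0087,0,0,0],[255,0.005,0,-0.0087,0,0,0],[255,-0.0087,0,-0.005,0,0,0],[255,-0.02,0,-0.0115,0,0,0],[255,-0.026,0,-0.015,0,0,0]]]}}

```text
clock: 25.9
position: [579.1, -115.9, 150.8]
ee_rot: [-0.653, 0.711, -0.177, -0.189]
contact_force: [0.6, 0.8, -0.9]
gripper_width: 15.3
grasp_force: 62.1
```

Emit:
{"method": "servo_tool", "body": {"commands": [[[255,-0.026,0,-0.015,0,0,0],[255,-0.026,0,-0.015,0,0,0],[255,-0.026,0,-0.015,0,0,0],[255,-0.026,0,-0.015,0,0,0],[255,-0.026,0,-0.015,0,0,0],[255,-0.017,0,-0.01,0,0,0],[255,-0.009,0,-0.005,0,0,0],[255,0,0,0,0,0,0]]]}}

```text
clock: 26.57
position: [594.9, 66.4, 150.1]
ee_rot: [-0.656, 0.709, -0.178, -0.188]
contact_force: [0.6, -0.2, -0.8]
gripper_width: 15.2
grasp_force: 62.1
```

```bash
python3 -c "
from h import *
s=arm.read_state();print(tips().round(1)[[0,2,4]].tolist(),s['position'],s['joints'].round(2));prof(z=20)"
```

```text
[[-80.2, 174.0, 84.3], [-0.2, 174.2, 84.9], [79.8, 174.4, 85.4]] [594.88281522  66.42226532 150.05402225] [ 0.57  0.51 -0.27  0.45 -1.16 -0.91]
x -75 14(w14,v169) -6(w10,v143) -28(w14,v146) -50(w14,v106)
x -60 14(w14,v161) -6(w14,v150) -28(w14,v152) -50(w14,v103) -72(w14,v108)
x -40 15(w12,v170) -7(w12,v149) -28(w14,v153) -50(w10,v105) -71(w12,v102)
x 0 14(w14,v171) -8(w14,v152) -28(w14,v157) -51(w12,v106) -73(w12,v102)
x 40 13(w12,v172) -28(w10,v158) -50(w10,v104)
x 60 13(w12,v171) -7(w12,v154) -29(w12,v158) -50(w10,v103) -72(w10,v104)
x 75 14(w14,v166) -8(w14,v153) -29(w12,v160) -50(w10,v99) -74(w10,v100)
```

All five are parallel, 22 mm apart and down in flutes 11 to −77. Now I return the rake.

Emit:
{"method": "servo_tool", "body": {"commands": [[[255,-0.01,0,-0.006,-3.15,0,5.45],[255,-0.02,0,-0.0115,0,0,0],[255,-0.026,0,-0.015,0,0,0],[255,-0.026,0,-0.015,0,0,0],[255,-0.02,0,-0.0115,0,0,0],[255,-0.01,0,-0.006,0,0,0],[255,0,0,0,0,0,0],[255,0,0,0,0,0,0]]]}}

```text
clock: 27.28
position: [617.2, 190.0, 150.3]
ee_rot: [-0.614, 0.745, -0.167, -0.199]
contact_force: [-0.5, -0.3, -0.7]
gripper_width: 15.4
grasp_force: 62.1
```

```bash
cat >> h.py <<'E'
def home(dz=0):
    s=arm.read_state();r=R.from_quat(s["ee_rot"]).as_matrix()
    g=s["position"]-18.7*r[:,2];y=np.arctan2(-r[1,1],-r[0,1])
    print("grip",g.round(1),"rake yaw",y.round(3),"tilt",np.arctan2(r[2,0],-r[2,2]).round(3),"roll",r[2,1].round(3),"F",s["contact_force"].round(1))
    print("shift tool",(r.T@(np.array([528.1,265.7,80.5+dz])-g)).round(1),"10 down",(r.T@[0,0,-10]).round(2))
E
python3 -c "
from h import *
home(70)
f,K,T=get('scene');cv2.imwrite('pics/s8.png',f)"
```

```text
grip [618.9 199.2 166.4] rake yaw -0.191 tilt 0.525 roll -0.005 F [-0.5 -0.3 -0.7]
shift tool [-49.3 101.8 -10.7] 10 down [-5.01  0.05  8.66]
```

Emit:
{"method": "servo_tool", "body": {"commands": [[[255,-0.0098,0.0204,-0.0021,0,0,0],[255,-0.0098,0.0204,-0.0021,0,0,0],[255,-0.0098,0.0204,-0.0021,0,0,0],[255,-0.0098,0.0204,-0.0021,0,0,0],[255,-0.0098,0.0202,-0.0021,0,0,0],[255,0,0,0,0,0,0],[255,0,0,0,0,0,0],[255,0,0,0,0,0,0]]]}}

```text
clock: 28.0
position: [527.0, 256.0, 135.1]
ee_rot: [-0.614, 0.746, -0.167, -0.198]
contact_force: [0.1, 0.6, -1.5]
gripper_width: 15.1
grasp_force: 62.1
```

```bash
python3 - <<'E'
from h import *
home(70)
# pitch check: head edge rows in wrist image vs model; handle/butt in top view
s=arm.read_state();r=R.from_quat(s["ee_rot"]).as_matrix();g=s["position"]-18.7*r[:,2]
w,K,T=get("wrist");f,Kt,Tt=get("top")
hsv=cv2.cvtColor(f,cv2.COLOR_BGR2HSV);m=(hsv[...,1]<138)&(hsv[...,2]>120)&(hsv[...,0]>16)
for ph in(.45,.5,.55,.6,.65):
    q=R.from_rotvec(-r[:,1]*ph).as_matrix();X,Y,Z=q@-r[:,1],q@-r[:,0],q@-r[:,2]
    P=lambda x,y,z:g+X*x+Y*(y-35)+Z*(z-80)
    print(ph,"wrist",proj([P(-60,-8,48),P(-60,8,48),P(60,-8,48),P(60,8,48)],K,T).round(0).tolist(),"top head",proj([P(-60,0,48),P(60,0,48)],Kt,Tt).round(1).tolist(),"butt end",proj(P(0,165,91),Kt,Tt).round(1).tolist())
hw=cv2.cvtColor(w,cv2.COLOR_BGR2HSV)
for c in(210,430): print(c,[i for i in range(140,280) if hw[i,c,1]<110])
for y in(175,198): print(y,[x for x in range(235,275) if m[y,x]])
print([(y,[x for x in range(185,215) if m[y,x]][:3]) for y in range(176,184,2)])
E
```

```text
grip [528.7 265.2 151.3] rake yaw -0.191 tilt 0.523 roll -0.006 F [ 0.1  0.6 -1.5]
shift tool [-0.8  0.7  0.5] 10 down [-5.    0.06  8.66]
0.45 wrist [[424.0, 193.0], [426.0, 220.0], [221.0, 193.0], [219.0, 220.0]] top head [[242.9, 200.7], [251.0, 163.3]] butt end [[191.6, 170.1]]
0.5 wrist [[423.0, 196.0], [426.0, 223.0], [222.0, 196.0], [220.0, 223.0]] top head [[242.6, 200.7], [250.6, 163.4]] butt end [[191.1, 169.7]]
0.55 wrist [[422.0, 200.0], [425.0, 226.0], [223.0, 200.0], [221.0, 226.0]] top head [[242.2, 200.7], [250.2, 163.4]] butt end [[190.7, 169.3]]
0.6 wrist [[422.0, 203.0], [425.0, 229.0], [224.0, 203.0], [221.0, 229.0]] top head [[241.7, 200.7], [249.7, 163.4]] butt end [[190.4, 168.9]]
0.65 wrist [[421.0, 207.0], [424.0, 232.0], [225.0, 207.0], [221.0, 232.0]] top head [[241.2, 200.6], [249.3, 163.4]] butt end [[190.2, 168.6]]
210 [202, 203, 204, 205, 206, 207, 208, 209, 210, 211, 212, 213, 214, 215, 216, 217, 218, 219, 220, 221, 222, 223, 224, 225, 226, 227, 228, 229, 278, 279]
430 [202, 203, 204, 205, 206, 207, 208, 209, 210, 211, 212, 213, 214, 215, 216, 217, 218, 219, 220, 221, 222, 223, 224, 225, 226, 227, 228, 229, 230, 277, 278, 279]
175 [245, 246, 247, 248, 249]
198 [240, 241, 242, 243, 244]
[(176, []), (178, []), (180, [195, 196, 197]), (182, [195, 196, 197])]
```

The wrist view puts the slip nearer 0.58 rad, so I tilt 3° more and lower.

Emit:
{"method": "servo_tool", "body": {"commands": [[[255,0,0.001,0,0,3,0],[255,-0.0053,0,0.0085,0,0,0],[255,-0.0053,0,0.0085,0,0,0],[255,-0.0053,0,0.0085,0,0,0],[255,-0.0053,0,0.0085,0,0,0],[255,-0.0053,0,0.0085,0,0,0],[255,-0.0027,0,0.0042,0,0,0],[255,0,0,0,0,0,0],[255,0,0,0,0,0,0]]]}}

```text
clock: 28.85
position: [526.1, 256.5, 79.4]
ee_rot: [-0.61, 0.74, -0.183, -0.217]
contact_force: [-0.3, 0.0, -1.5]
gripper_width: 15.2
grasp_force: 62.4
```

```bash
python3 - <<'E'
from h import *
home(0)
E
```

```text
grip [527.9 266.5  95.1] rake yaw -0.19 tilt 0.575 roll -0.006 F [-0.3  0.  -1.5]
shift tool [-7.3 -0.2 12.7] 10 down [-5.44  0.06  8.39]
```

Emit:
{"method": "servo_tool", "body": {"commands": [[[255,-0.0022,0,0.0034,0,0,0],[255,-0.0022,0,0.0034,0,0,0],[255,-0.0011,0,0.0017,0,0,0],[255,-0.0006,0,0.0008,0,0,0],[255,0,0,0,0,0,0]]]}}

```text
clock: 29.27
position: [526.3, 256.3, 69.1]
ee_rot: [-0.61, 0.74, -0.183, -0.217]
contact_force: [-0.1, -2.9, 4.8]
gripper_width: 15.5
grasp_force: 64.7
```

Emit:
{"method": "servo_tool", "body": {"commands": [[[255,-0.0006,0,0.0008,0,0,0],[255,0,0,0,0,0,0]]]}}

```text
clock: 29.43
position: [526.3, 256.4, 68.1]
ee_rot: [-0.61, 0.74, -0.183, -0.217]
contact_force: [-0.5, -2.7, 6.6]
gripper_width: 14.9
grasp_force: 64.8
```

Emit:
{"method": "servo_tool", "body": {"commands": [[[255,-0.0006,0,0.0008,0,0,0],[255,0,0,0,0,0,0]]]}}

```text
clock: 29.6
position: [526.2, 256.5, 66.7]
ee_rot: [-0.61, 0.74, -0.183, -0.217]
contact_force: [0.4, -2.1, 3.7]
gripper_width: 14.7
grasp_force: 64.9
```

Emit:
{"method": "servo_tool", "body": {"commands": [[[255,-0.0006,0,0.0008,0,0,0],[255,0,0,0,0,0,0]]]}}

```text
clock: 29.77
position: [526.3, 256.6, 65.7]
ee_rot: [-0.61, 0.74, -0.183, -0.217]
contact_force: [0.2, -3.1, 5.6]
gripper_width: 15.4
grasp_force: 65.3
```

Emit:
{"method": "servo_tool", "body": {"commands": [[[255,-0.0006,0,0.0008,0,0,0],[255,0,0,0,0,0,0]]]}}

```text
clock: 29.93
position: [526.3, 256.6, 65.1]
ee_rot: [-0.61, 0.74, -0.183, -0.217]
contact_force: [0.0, -2.3, 6.3]
gripper_width: 15.2
grasp_force: 65.5
```

```bash
python3 - <<'E'
from h import *
home(0)
s=arm.read_state();r=R.from_quat(s["ee_rot"]).as_matrix();g=s["position"]-18.7*r[:,2]
w,K,T=get("wrist")
for ph in(.5,.55,.6,.65):
    q=R.from_rotvec(-r[:,1]*ph).as_matrix();X,Y,Z=q@-r[:,1],q@-r[:,0],q@-r[:,2]
    P=lambda x,y,z:g+X*x+Y*(y-35)+Z*(z-80)
    print(ph,proj([P(-60,-8,48),P(-60,8,48),P(60,-8,48),P(60,8,48)],K,T)[:,1].round(0).tolist())
hw=cv2.cvtColor(w,cv2.COLOR_BGR2HSV)
for c in(215,425): a=[i for i in range(150,260) if hw[i,c,1]<110];print(c,a[:1],a[-1:],len(a))
E
```

```text
grip [528.2 266.6  80.8] rake yaw -0.19 tilt 0.576 roll -0.007 F [ 0.  -2.3  6.3]
shift tool [ 0.6 -0.1  0.7] 10 down [-5.45  0.07  8.38]
0.5 [196.0, 223.0, 196.0, 223.0]
0.55 [200.0, 226.0, 200.0, 226.0]
0.6 [203.0, 229.0, 203.0, 229.0]
0.65 [207.0, 232.0, 207.0, 232.0]
215 [211] [240] 30
425 [177] [240] 32
```

```bash
python3 - <<'E'
from h import *
def feats(f,n):
    h=cv2.cvtColor(f,cv2.COLOR_BGR2HSV);m=((h[...,1]<138)&(h[...,2]>120)&(h[...,0]>16))
    if n=="top":
        return [(y,np.nonzero(m[y,235:268])[0][[0,-1]]+235) for y in(165,170,198,205)],[ (x,np.nonzero(m[170:195,x])[0]+170) for x in(196,199,202,212,216)]
    return [(y,np.nonzero(m[y,375:402])[0]+375) for y in(225,235,250,258)],[(x,np.nonzero(m[215:260,x])[0]+215) for x in(440,444,448)]
for n in("top","scene"):
    a=cv2.imread(f"pics/{n}0.png");b,K,T=get(n)
    for f in(a,b):
        for r in feats(f,n): print(n,[(int(k),v.min() if len(v) else None,v.max() if len(v) else None,len(v)) for k,v in r])
E
```

```text
top [(165, np.int64(252), np.int64(256), 2), (170, np.int64(251), np.int64(255), 2), (198, np.int64(245), np.int64(249), 2), (205, np.int64(243), np.int64(248), 2)]
top [(196, np.int64(175), np.int64(193), 19), (199, np.int64(170), np.int64(193), 24), (202, np.int64(170), np.int64(194), 25), (212, np.int64(170), np.int64(194), 21), (216, np.int64(170), np.int64(181), 12)]
top [(165, np.int64(250), np.int64(254), 2), (170, np.int64(249), np.int64(253), 2), (198, np.int64(243), np.int64(247), 2), (205, np.int64(242), np.int64(246), 2)]
top [(196, np.int64(182), np.int64(193), 12), (199, np.int64(183), np.int64(193), 11), (202, np.int64(185), np.int64(194), 10), (212, np.int64(189), np.int64(194), 6), (216, None, None, 0)]
scene [(225, np.int64(394), np.int64(399), 6), (235, None, None, 0), (250, np.int64(386), np.int64(390), 5), (258, np.int64(382), np.int64(387), 6)]
scene [(440, np.int64(241), np.int64(259), 19), (444, np.int64(234), np.int64(259), 26), (448, np.int64(235), np.int64(259), 21)]
scene [(225, np.int64(397), np.int64(401), 5), (235, None, None, 0), (250, np.int64(388), np.int64(393), 6), (258, np.int64(384), np.int64(390), 7)]
scene [(440, np.int64(241), np.int64(259), 19), (444, np.int64(233), np.int64(259), 27), (448, np.int64(235), np.int64(259), 19)]
```

The butt is at its original place within about 1 px and the head within about 6 mm along y, so it is seated. I release and rise straight up.

Emit:
{"method": "servo_tool", "body": {"commands": [[[200,0,0,0,0,0,0],[150,0,0,0,0,0,0],[60,0,0,0,0,0,0],[0,0,0,0,0,0,0],[0,0,0,0,0,0,0],[0,0,0,0,0,0,0],[0,0,0,0,0,0,0],[0,0,0,0,0,0,0]]]}}

```text
clock: 30.75
position: [526.1, 256.8, 64.4]
ee_rot: [-0.61, 0.74, -0.183, -0.217]
contact_force: [-0.5, 0.7, -0.0]
gripper_width: 85.4
grasp_force: 0.0
```

Emit:
{"method": "servo_tool", "body": {"commands": [[[0,0.0027,0,-0.0042,0,0,0],[0,0.0054,0,-0.0084,0,0,0],[0,0.0054,0,-0.0084,0,0,0],[0,0.0108,0,-0.0168,0,0,0],[0,0.0108,0,-0.0168,0,0,0],[0,0.0108,0,-0.0168,0,0,0],[0,0.0108,0,-0.0168,0,0,0],[0,0.0108,0,-0.0168,0,0,0],[0,0,0,0,0,0,0],[0,0,0,0,0,0,0]]]}}

```text
clock: 31.58
position: [525.9, 257.9, 191.5]
ee_rot: [-0.61, 0.741, -0.183, -0.215]
contact_force: [-0.8, -0.3, -0.6]
gripper_width: 85.2
grasp_force: 0.0
```

```bash
python3 - <<'E'
from h import *
s=arm.read_state();print(s["position"],s["contact_force"],s["gripper_width"])
def mk(f):
    h=cv2.cvtColor(f,cv2.COLOR_BGR2HSV);return (h[...,1]<138)&(h[...,2]>120)&(h[...,0]>16)
for n in("top","scene"):
    a=cv2.imread(f"pics/{n}0.png");b,K,T=get(n)
    for f in(a,b):
        m=mk(f);rng=lambda v,o:(int(v.min()+o),int(v.max()+o)) if len(v) else None
        if n=="top": print([rng(np.nonzero(m[y,235:268])[0],235) for y in(160,165,170,198,205,210)],[rng(np.nonzero(m[155:220,x])[0],155) for x in(225,230,235,248)])
        else: print([rng(np.nonzero(m[y,375:402])[0],375) for y in(225,230,250,258)],[rng(np.nonzero(m[215:262,x])[0],215) for x in(405,415,425,440,444,448)])
# handle in the wrist view
w,K,T=get("wrist");g0=np.array([519.9+2,231.1]);a=np.array([.189,.982]);nn=np.array([.982,-.189])
h=cv2.cvtColor(w,cv2.COLOR_BGR2HSV)
for sh in (0,6): print("expected px, shift",sh,proj([[*(g0+a*sh+nn*60),48],[*(g0+a*(sh-8)+nn*60),48],[*(g0+a*(sh+8)+nn*60),48],[*(g0+a*(sh+60)),91],[*(g0+a*(sh+20)),91]],K,T).round(0).tolist())
for p in proj([[*(g0+nn*60),48],[*(g0-nn*60),48]],K,T).astype(int):
    v=np.nonzero(h[:,p[0],1]<115)[0];v=v[abs(v-p[1])<40];print(p,v.min() if len(v) else None,v.max() if len(v) else None,len(v))
prof(z=20)
E
```

```text
[525.90075108 257.94857994 191.48355915] [-0.81533232 -0.31703828 -0.55372497] 85.1846304199395
[(253, 257), (252, 256), (251, 255), (245, 249), (243, 248), (243, 247)] [(178, 182), (179, 183), (180, 184), (182, 206)]
[(252, 255), (250, 254), (249, 253), (243, 247), (241, 246), (241, 245)] [(178, 181), (179, 182), (180, 183), (175, 195)]
[(394, 399), (392, 401), (386, 390), (382, 387)] [(230, 234), (233, 238), (236, 243), (241, 261), (234, 261), (235, 261)]
[(396, 401), (395, 401), (388, 392), (385, 390)] [(230, 237), (233, 237), (236, 242), (241, 261), (234, 261), (235, 261)]
expected px, shift 0 [[261.0, 244.0], [261.0, 236.0], [260.0, 252.0], [321.0, 311.0], [321.0, 260.0]]
expected px, shift 6 [[261.0, 250.0], [261.0, 242.0], [260.0, 259.0], [321.0, 319.0], [321.0, 267.0]]
[260 244] 244 261 18
[381 244] 243 260 18
x -75 15(w16,v170) -6(w10,v145) -28(w14,v149) -50(w14,v110)
x -60 14(w14,v165) -6(w14,v153) -28(w14,v155) -50(w14,v104) -73(w12,v106)
x -40 15(w12,v173) -7(w12,v153) -28(w14,v155) -50(w10,v108) -72(w14,v109)
x 0 14(w14,v175) -7(w16,v153) -29(w12,v159) -51(w12,v108) -73(w12,v104)
x 40 13(w12,v175) -28(w10,v162) -50(w10,v107)
x 60 14(w14,v168) -7(w12,v157) -29(w12,v159) -50(w10,v106) -72(w10,v110)
x 75 14(w14,v170) -7(w12,v157) -30(w14,v158) -50(w10,v100) -74(w10,v104)
```

The rake lies level in the notch: the handle pixels match the start, and the whole rake is only about 7 mm further along the notch. All tippers are in flutes, so I hand in.

```bash
python3 -c "
from bench import ticket
print(ticket.job_done())"
```

```text
the job is handed in; nothing more can be done
None
```

I handed the job in at about 32 s with all five tippers lying in flutes of their own and the rake back in its stand, about 7 mm further along the notch than at the start; the hand-in gave no verdict.

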